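# Pull the spring clip off a trolley wheel's axle with a hooked pick

### The job

The wheel on the bench stand is kept on its axle by a steel spring clip snapped into a groove near the axle's end. Take the hooked pick from its rack, hook it through the clip's eye and pull the clip off the axle, touching the clip with the pick only, never with the gripper, and leave the clip lying in the stand's tray. Then hang the pick back upright in the slot of its rack and let go; do not disturb the other things on the bench.

Things in the scene. Friction and masses are not known exactly. Their poses are not given: they have to be found in the camera images.
- stand: Fixed bench stand; origin on the bench below the axle groove. A steel axle, 26 mm in diameter, lies along the stand's y axis, 115 mm above the bench, its free end at y = -10 mm. A wheel of 150 mm diameter with its hub sits on it at y 28 to 84 mm; an upright bracket at y 100 to 112 mm carries the axle.
- tray (a point): Middle of the floor of the stand's grey tray, 6 mm above the bench; axes as the stand's. The tray is 260 mm (x) by 220 mm (y), with a rim 18 mm above the bench; in the stand's frame it spans x -175 to 85 mm, y -95 to 125 mm.
- guard (a point): Middle of the underside of a flat dark steel guard bar above the axle, 207 mm above the bench, 5 mm thick; in the stand's frame it spans x -40 to 0 mm, y -28 to 112 mm. It blocks a vertical pick above the clip; the side towards the stand's -x is open.
- groove (a point): Centre of the clip's groove, on the axle's axis, 115 mm above the bench; axes as the stand's. The groove is 8 mm wide along y, with a core of 18 mm diameter.
- clip: Loose oiled steel spring clip, 37 g, of 5 mm bar, about 48 mm long and 36 mm wide. Origin on the axle's axis in the groove, axes parallel to the stand's. Two sprung arms grip the core; at its back a rectangular eye sticks out up and to the stand's -x, 36 degrees from vertical. Friction about 0.25: it slides off a toe pointing 25 degrees or more down.
- clip_eye (a point): Middle of the clip's eye, 24 mm from the clip's origin along the pull direction, (-0.588, 0, 0.809) in the clip's frame. The hole, 17 mm wide and 19 mm long along the pull, runs through along the clip's y; the bars round it are 5 mm thick. A pull of about 7 N springs the clip open; it is free after about 15 mm.
- pick: Loose hooked pick, 60 g, hanging upright in its rack, axes as the rack's at the start. Origin on the shank's axis at the underside of the collar, z up to the handle. Collar 28 mm in diameter, 4 mm thick; above it a black flat-sided handle up to z = 75 mm, 24 mm wide (x) and 14 mm thick (y). Below it a 6 mm round shank down to z = -105 mm.
- pick_toe (a point): Point on the pick's toe, a straight 5 mm round bar at the foot of the shank that points along the pick's +y and ends 19.5 mm from the shank's axis; this point is 10 mm from it (pick frame x 0, y 10, z -105 mm).
- rack: Fixed dark steel tool rack; origin on the bench below the seat. Base 150 x 110 x 8 mm; a post at x 42 to 58 mm carries a plate (x -30 to 58, y -26 to 26 mm, 6 mm thick, top 135 mm above the bench) with a slot 12 mm wide, open towards -x, closed at x = 7 mm.
- seat (a point): Point in the slot, level with the plate's top, 135 mm above the bench, where the pick's origin rests, its shank in the slot and collar on the plate; axes as the rack's. The toe cannot pass up through the slot: the pick leaves along -x and enters along +x with the collar a few mm above the plate.
- oil_can: Bystander: upright plain metal can, 60 mm in diameter, 170 mm high; origin under its centre.
- spanner: Bystander: steel spanner lying flat.
- spare_wheel: Bystander: black wheel lying flat, 120 mm in diameter, 36 mm high; origin under its centre.
Things that resemble listed ones, but are neither listed nor needed, are in the scene too. Leave any orange or pink look-alike of the pick alone. Of the things that look like the rack, take the one that is nearest to the robot's base at the start.

How it is judged:
By the outcome, as a careful person would: the job done as asked, in the order asked, and still so for the second after the job is handed in, with the robot touching nothing.
It also fails if it takes over 61 s, if anything falls off the work surface, if the arm or the gripper's body presses on something with over 40 N, if the wrist force passes 120 N, or if a joint passes its speed limit or range.

### The arm

A 6-joint arm with a two-finger parallel gripper is mounted at the origin on the work surface. World frame = base frame: x ahead of the robot, y to its left, z up, the work surface at z = 0. Lengths are in m, angles in degrees, forces in N, time in s.
With the tool pointing down it reaches from about 0.375 to 0.925 m from the base axis. Payload 5.7 kg.
Tool frame: the origin (TCP) lies between the finger pads; the fingertips stand 11 mm ahead of it and the grasp point (between the pads) lies 8 mm behind it (nose_length is the distance from the TCP to the fingertips, in m); z points along the fingers, y is the line along which they close (so a half turn about z gives the same grasp; the last joint's range is limited). The gripper opens to 85 mm and grips with 20 to 120 N. Pads are 22 mm wide; open, the fingers measure 114 mm over their backs; the gripper's body (76 mm by 85 mm) begins 54 mm behind the grasp point. The pads swing forward as they close: fully open they stand 13 mm farther back than shut.
Start: joints at [64.166, 20.558, 86.54, -0, 72.909, -6.595], TCP at [0.198, 0.566, 0.242] pointing down, gripper open.
Joint ranges: [-170.27, 170.27], [-57.76, 135], [12.27, 136.19], [-55.21, 235.2], [11.17, 155.16], [-170.74, 170.74]. Speed limits (degrees/s): [136.94, 136.94, 180, 180, 180, 180].

### API

Orientations are given as [roll, pitch, yaw] about the fixed x, y, z axes, in that order (R = Rz(yaw) Ry(pitch) Rx(roll)).
In Python, from rig import get_state, camera, camera_model, hand_in, nose_length gives the robot as it stands.
- The arm moves only by the shell command python3 -m handwheel 'ROWS' [FORCE]. ROWS is JSON, a list of rows, each a list of 3 entries, a list of its own where there are three numbers: the shift along the tool's x, y, z in mm, then the turn about the tool's z in degrees, then the finger opening in mm, from 0 to 85.4. In form: [[[dx, dy, dz], twist, grip], ...]. A call has 1 to 12 rows; each row is the pose to reach, as a shift and turn from the pose commanded when the call began, along the tool's axes at that moment; what a row does not reach only later rows make up. A row lasts 1/10 s, in which the tool goes at most 50 mm and 8.59 degrees, less where a joint would pass 70% of its speed; a pose out of reach is approached as far as the arm can. A call with a gripper value outside its range is refused whole. The fingers move at their own pace and stop on an object; FORCE is the grip in N (left out, the last holds). Time passes only in rows, so rows that repeat a pose let the fingers close. It gives the time, the measured TCP pose, the force, the opening and the grip force at its end, in the units of the state.
- get_state(): the state, without advancing time (a new reading comes with each control period).
- camera(name): name is "scene" or "side" or "wrist"; returns the picture (420x560x3 uint8, red, green, blue); there is no depth.
- camera_model(name): a dict with "vertical_fov" (degrees; the focal length in pixels is half the picture's height over the tangent of half this angle, whatever the lens; pixels are square), "cx", "cy" (the principal point, pixels), "xyz" and "attitude" of the camera in the world. Camera axes: x right, y down, z forward; pixel columns grow to the right and rows downward; lengths in m; the calibration is good to about 2 mm. A picture is of the moment at which its call begins: read the wrist's pose just before it. camera_model takes no time and is no camera call; for the wrist camera it gives the pose at the moment of the call.
- hand_in(): hands the job in; it is judged then, once.
The state is a dict: "clock": time; "joint_pos": joint angles; "dq": joint speeds; "effort": joint torques, N m; "tool_pos": TCP position; "tool_rot": TCP orientation; "contact_force": force on the tool from outside, world axes, zero at the start; "torque": the same for the moment, N m; "grip_width": opening from 0.0 (shut) to 1.0 (fully open); "finger_force": force on a finger pad.
Only numpy, scipy, OpenCV 4.12 (cv2) and the standard library are available. Lean on these libraries where they do the work, as an engineer would, in place of code of your own. Each camera call takes 0.05 s, during which the arm holds its last target. There are 200 camera calls.

## Working session

There is one attempt and no reset: what is moved stays moved. The work goes in short steps, Python scripts to look and compute and a shell command to move; the robot and the scene stay as the last step left them, time stands still between calls to the robot, and variables do not carry over. Pictures are saved under pics/ and viewed, at most 10 in all, crops included, and the job is handed in when it is done.

```bash
ls; mkdir -p pics; cat > h.py <<'E'
import numpy as np, cv2
from scipy.spatial.transform import Rotation as R
from rig import *
def save(n,f,crop=None,s=1):
    im=camera(n)
    if crop: a,b,c,d=crop; im=im[b:d,a:c]
    cv2.imwrite('pics/'+f,cv2.resize(im[:,:,::-1],None,fx=s,fy=s,interpolation=cv2.INTER_CUBIC))
def cam(m):
    f=210/np.tan(np.radians(m['vertical_fov']/2)); return f,m['cx'],m['cy'],np.array(m['xyz']),rot(m['attitude'])
def rot(a):
    return R.from_euler('xyz',a,degrees=True).as_matrix()
def ray(m,p):
    f,cx,cy,o,Q=cam(m); d=Q@np.array([(p[0]-cx)/f,(p[1]-cy)/f,1]); return o,d/np.linalg.norm(d)
def atz(m,p,z):
    o,d=ray(m,p); return o+d*(z-o[2])/d[2]
def proj(m,P):
    f,cx,cy,o,Q=cam(m); v=(np.atleast_2d(P)-o)@Q; return np.c_[f*v[:,0]/v[:,2]+cx,f*v[:,1]/v[:,2]+cy]
def tri(rs):
    A=0;b=0
    for o,d in rs: M=np.eye(3)-np.outer(d,d);A=A+M;b=b+M@o
    return np.linalg.solve(A,b)
E
python3 - <<'E'
from h import *
s=get_state(); print(s, nose_length)
a=camera('scene');b=camera('side');c=camera('wrist')
for n in('scene','side','wrist'):print(n,camera_model(n))
cv2.imwrite('pics/a.png',cv2.resize(a[:,:,::-1],(800,600),interpolation=cv2.INTER_CUBIC))
cv2.imwrite('pics/b.png',cv2.resize(b[:,:,::-1],(800,600),interpolation=cv2.INTER_CUBIC))
cv2.imwrite('pics/c.png',c[:,:,::-1])
E
```

```text
pics
{'clock': 0.0, 'joint_pos': array([ 6.41648553e+01,  2.05980671e+01,  8.65991634e+01, -5.07388134e-04,
        7.29103937e+01, -6.59521020e+00]), 'dq': array([ 0.0361804 , -0.04216403, -0.09436819, -0.01667036,  0.13259074,
        0.06039807]), 'effort': array([-2.46837750e-03, -5.27605748e+01, -2.78621918e+01, -4.95439726e-04,
        1.35120365e-02, -1.96114280e-05]), 'tool_pos': array([0.19743423, 0.56587289, 0.24145105]), 'tool_rot': array([-1.79893032e+02, -1.18795666e-02,  1.60760204e+02]), 'contact_force': array([ 0.01528302,  0.13403188, -1.00498117]), 'torque': array([-0.00690197, -0.03754178, -0.01384845]), 'finger_force': 0.0, 'grip_width': 1.0016977787415273} 0.011
scene {'vertical_fov': 44.08985943589194, 'cx': 285.29128489906753, 'cy': 200.7248094430461, 'xyz': array([ 1.47034665, -0.28975139,  1.18179154]), 'attitude': array([-138.41553568,    1.12245782,   69.59017255])}
side {'vertical_fov': 55.241227082676026, 'cx': 280.0537817272521, 'cy': 208.57957406463214, 'xyz': array([ 0.41100935, -0.84899809,  1.22423007]), 'attitude': array([-140.59487664,   -0.57893051,  -11.40689502])}
wrist {'vertical_fov': 61.26408725084812, 'cx': 282.99180809146395, 'cy': 211.5809222158115, 'xyz': array([0.12403018, 0.59230118, 0.37281908]), 'attitude': array([1.62152857e+02, 4.57499439e-02, 7.07543886e+01])}
```

View pics/a.png

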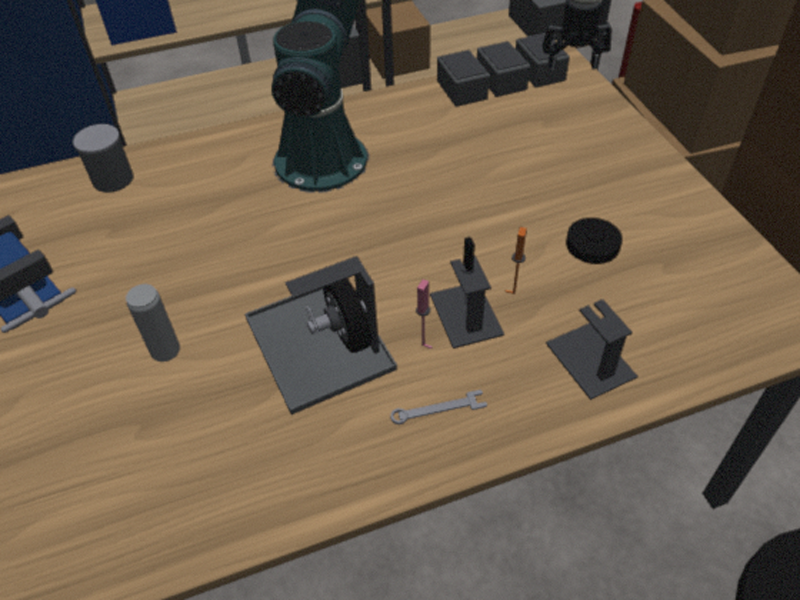

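View pics/b.png

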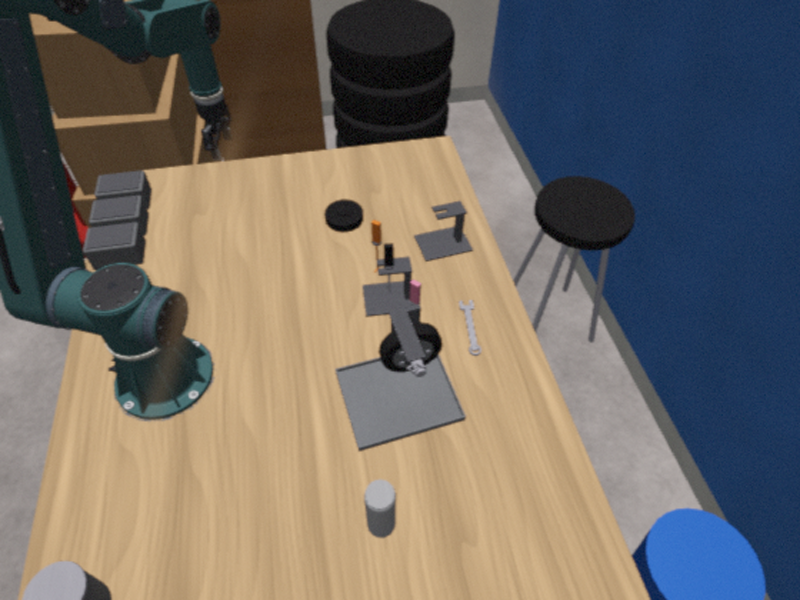

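The black pick hangs in the near rack at scene (468,255) and side (389,255). It could be confused with the pink pick (423,300), the orange pick (520,245), or the empty far rack (595,345). I choose the black pick and the rack at (470,300), and will check them in a close crop.

```bash
python3 - <<'E'
from h import *
save('scene','s4.png',(165,160,365,292),4)
save('side','d4.png',(225,155,345,315),3.75) # 450x600
E
```

```text
(no output)
```

View pics/s4.png

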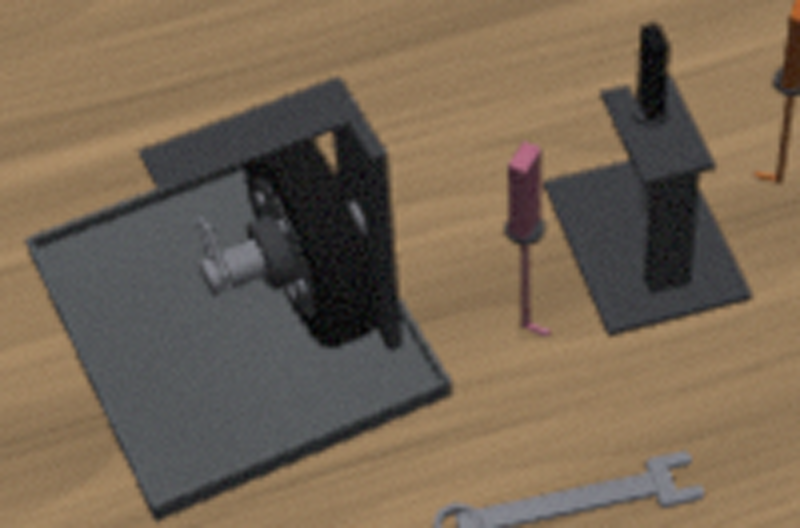

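View pics/d4.png

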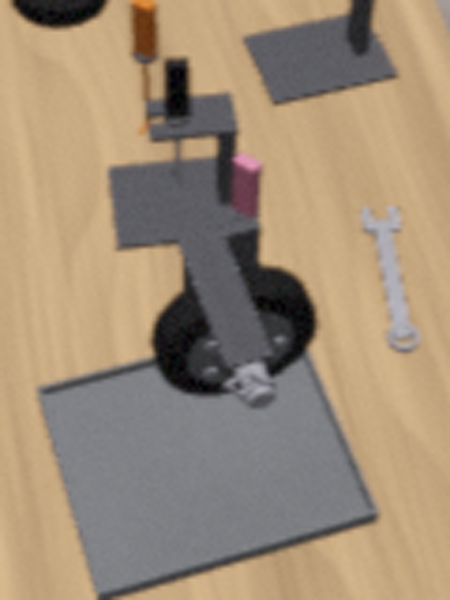

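The close crop confirms it: a black handle hanging in the near rack's plate, with the slot open towards the robot. Next I fit the rack and stand poses.

```bash
cat > fit.py <<'E'
from h import *
from scipy.optimize import least_squares
ms,md=camera_model('scene'),camera_model('side')
S=lambda u,v:(165+(u+.5)/4-.5,160+(v+.5)/4-.5)
D=lambda u,v:(225+(u+.5)/3.75-.5,155+(v+.5)/3.75-.5)
def fit(name,pts,x0):
    def pr(p):
        Q=rot([0,0,p[2]]); return np.array([proj(ms if c=='s' else md,Q@(np.array(P)/1000)+[p[0],p[1],0])[0]-(S(*q) if c=='s' else D(*q)) for c,P,q in pts])
    r=least_squares(lambda p:pr(p).ravel(),x0,loss='soft_l1',x_scale=[.1,.1,30]); print(name,np.round(r.x,4)); print(np.round(pr(r.x),1).tolist()); return r.x
rack=fit('rack',[('s',(-30,-26,135),(602,92)),('s',(58,-26,135),(640,180)),('s',(58,26,135),(715,167)),
('d',(-30,26,135),(147,100)),('d',(58,26,135),(232,94)),('d',(58,-26,135),(237,130)),('d',(-30,-26,135),(150,138)),
('s',(0,0,210),(653,30)),('d',(0,0,210),(177,63))],[.6,.2,0])
stand=fit('stand',[('d',(-175,125,18),(40,390)),('d',(85,-95,18),(376,517)),('d',(-175,-95,18),(100,598)),
('s',(-175,-95,18),(28,242)),('s',(85,-95,18),(158,518)),('s',(85,125,18),(450,388)),('s',(-40,-28,212),(140,152)),
('s',(0,-10,115),(213,275)),('d',(0,-10,115),(258,390))],[.6,0,15])
E
python3 fit.py
```

```text
rack [ 0.5904  0.1389 -5.2734]
[[-0.2, -0.4], [0.1, 0.5], [-0.2, -0.3], [-0.8, -0.2], [0.1, -0.2], [0.4, 0.5], [-0.4, 0.1], [0.5, 1.5], [-0.2, -0.1]]
stand [ 0.6052 -0.1727  6.7208]
[[-0.8, -1.0], [1.6, -1.7], [-0.1, -0.8], [-0.5, -0.3], [-0.8, -1.7], [1.2, -1.4], [0.1, 0.1], [-1.1, 1.6], [1.6, 2.5]]
```

```bash
cat > go.py <<'E'
from h import *
RACK=np.array([.5904,.1389,-5.27]); STAND=np.array([.6052,-.1727,6.72])
def W(F,p): return rot([0,0,F[2]])@(np.array(p)/1000)+[F[0],F[1],0]
def L(F,P): return 1000*(rot([0,0,-F[2]])@(np.array(P)-[F[0],F[1],0]))
def togo(P,yaw=None,c=None):
    s=get_state(); Q=rot(s['tool_rot']); d=Q.T@(np.array(P)-s['tool_pos'])*1000
    t=0 if yaw is None else ((s['tool_rot'][2]-yaw+180)%360-180)
    print('rows shift',np.round(d,1),'twist',round(t,2))
E
python3 - <<'E'
from fit import *
from go import *
for n,s,d in(('pink',(525,150),(247,160)),('orange',(800,0),(145,2))):print(n,tri([ray(ms,S(*s)),ray(md,D(*d))]))
print(atz(ms,S(680,475),.005))
togo(W(RACK,(0,0,330)),174.73)
E
```

```text
rack [ 0.5904  0.1389 -5.2734]
[[-0.2, -0.4], [0.1, 0.5], [-0.2, -0.3], [-0.8, -0.2], [0.1, -0.2], [0.4, 0.5], [-0.4, 0.1], [0.5, 1.5], [-0.2, -0.1]]
stand [ 0.6052 -0.1727  6.7208]
[[-0.8, -1.0], [1.6, -1.7], [-0.1, -0.8], [-0.5, -0.3], [-0.8, -1.7], [1.2, -1.4], [0.1, 0.1], [-1.1, 1.6], [1.6, 2.5]]
pink [0.63472014 0.02875698 0.18613685]
orange [0.57848485 0.25167302 0.18920988]
[0.79160862 0.0789073  0.005     ]
rows shift [-511.7 -274.1  -87.9] twist -13.97
```

```bash
python3 -m handwheel '[[[-40,-20,-60],0,85],[[-85,-45,-88],-4,85],[[-128,-68,-88],-7,85],[[-170,-91,-88],-14,85],[[-214,-115,-88],-14,85],[[-256,-137,-88],-14,85],[[-300,-160,-88],-14,85],[[-342,-183,-88],-14,85],[[-385,-206,-88],-14,85],[[-428,-229,-88],-14,85],[[-470,-252,-88],-14,85],[[-512,-274,-88],-14,85]]' 20
python3 -m handwheel '[[[0,0,0],0,85],[[0,0,0],0,85],[[0,0,0],0,85]]'
python3 - <<'E'
from go import *
s=get_state();print(s['clock'],s['tool_pos'],s['tool_rot'],s['contact_force'])
m=camera_model('wrist');save('wrist','w1.png')
for p in [(0,0,210),(-30,-26,135),(-30,26,135),(58,26,135),(58,-26,135),(-30,-6,135),(-30,6,135)]:print(p,np.round(proj(m,W(RACK,p)),1))
E
```

```text
clock: 1.45
tool_pos: [0.5836, 0.1461, 0.3303]
tool_rot: [180.0, -0.0, 174.7]
contact_force: [0.5, 0.9, 0.3]
grip_width: 0.994
finger_force: 0.0
clock: 1.75
tool_pos: [0.5818, 0.1485, 0.33]
tool_rot: [180.0, -0.1, 174.8]
contact_force: [-0.1, 0.5, 0.2]
grip_width: 0.995
finger_force: 0.0
1.75 [0.58178631 0.14850234 0.33004597] [ 1.79986672e+02 -6.72661077e-02  1.74778252e+02] [-0.06321763  0.50892127  0.19051554]
(0, 0, 210) [[270.7 219.9]]
(-30, -26, 135) [[244.9 162.7]]
(-30, 26, 135) [[301.1 162.7]]
(58, 26, 135) [[299.6 250.1]]
(58, -26, 135) [[247.7 250.1]]
(-30, -6, 135) [[266.5 162.7]]
(-30, 6, 135) [[279.5 162.7]]
```

View pics/w1.png

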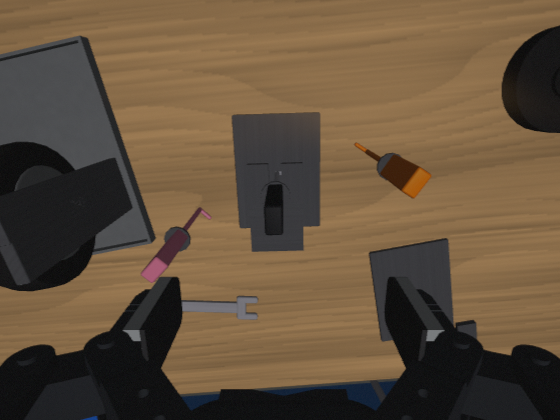

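```bash
sed -i 's/^RACK=.*STAND/RACK=np.array([.5906,.1412,-4.8]); STAND/' go.py; python3 - <<'E'
from go import *
togo(W(RACK,(0,0,177)),174.7)
E
```

```text
rows shift [ -9.7  -6.9 153.2] twist 0.13
```

```bash
python3 -m handwheel '[[[-10,-7,0],0,85],[[-10,-7,30],0,85],[[-10,-7,70],0,85],[[-10,-7,110],0,85],[[-10,-7,140],0,85],[[-10,-7,153],0,85],[[-10,-7,153],0,85],[[-10,-7,153],0,60],[[-10,-7,153],0,40]]' 40
python3 - <<'E'
from go import *
s=get_state();print(L(RACK,s['tool_pos']))
save('wrist','w2.png')
E
```

```text
clock: 2.7
tool_pos: [0.5935, 0.1403, 0.1794]
tool_rot: [180.0, 0.2, 174.8]
contact_force: [-0.1, 0.1, 0.6]
grip_width: 0.686
finger_force: 0.0
[  3.01527808  -0.66482165 179.38874886]
```

View pics/w2.png

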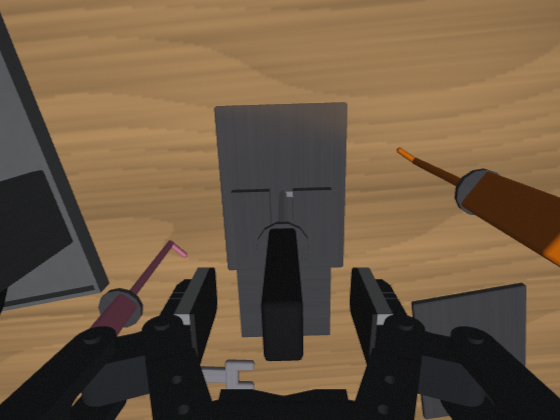

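```bash
python3 -m handwheel '[[[0,0,0],0,20],[[0,0,0],0,8],[[0,0,0],0,5],[[0,0,0],0,5],[[0,0,0],0,5],[[0,0,0],0,5]]' 60
python3 -m handwheel '[[[0,0,-3],0,5],[[0,0,-5],0,5],[[0,0,-5],0,5]]'
```

```text
clock: 3.35
tool_pos: [0.5925, 0.14, 0.1781]
tool_rot: [180.0, 0.1, 174.8]
contact_force: [-0.4, -0.2, 6.5]
grip_width: 0.155
finger_force: 58.8
clock: 3.65
tool_pos: [0.592, 0.14, 0.1824]
tool_rot: [-180.0, 0.0, 174.8]
contact_force: [0.0, 0.7, -0.0]
grip_width: 0.154
finger_force: 58.3
```

```bash
python3 -m handwheel '[[[12,0,0],0,5],[[30,0,0],0,5],[[50,0,0],0,5],[[64,0,0],0,5],[[70,0,-5],0,5],[[70,0,-40],0,5],[[70,0,-80],0,5],[[70,0,-110],0,5],[[70,0,-123],0,5],[[60,0,-123],0,5],[[30,0,-123],0,5],[[-10,0,-123],0,5]]'
python3 -m handwheel '[[[-30,0,0],0,5],[[-64,0,0],0,5],[[-64,0,0],0,5],[[-64,0,10],0,5],[[-64,0,25],0,5],[[-64,0,33],0,5],[[-64,0,33],0,5]]'
python3 - <<'E'
from go import *
s=get_state();print(L(RACK,s['tool_pos']))
im=camera('side')[130:290,210:330];a=camera('scene')[150:270,250:370]
cv2.imwrite('pics/p1.png',np.hstack([cv2.resize(im,(420,560),interpolation=2),cv2.resize(a,(380,560)[:1]+(380,),interpolation=2).repeat(1,0) if 0 else np.vstack([cv2.resize(a,(380,380),interpolation=2),np.zeros((180,380,3),np.uint8)])])[:,:,::-1])
E
```

```text
clock: 4.85
tool_pos: [0.6013, 0.1391, 0.3035]
tool_rot: [-180.0, -0.2, 174.8]
contact_force: [1.6, -0.4, -0.3]
grip_width: 0.155
finger_force: 58.4
clock: 5.55
tool_pos: [0.6634, 0.1332, 0.2696]
tool_rot: [-179.9, -0.3, 174.8]
contact_force: [0.7, 0.2, -1.1]
grip_width: 0.154
finger_force: 58.4
[ 73.18568533  -1.86297984 269.58273958]
```

View pics/p1.png

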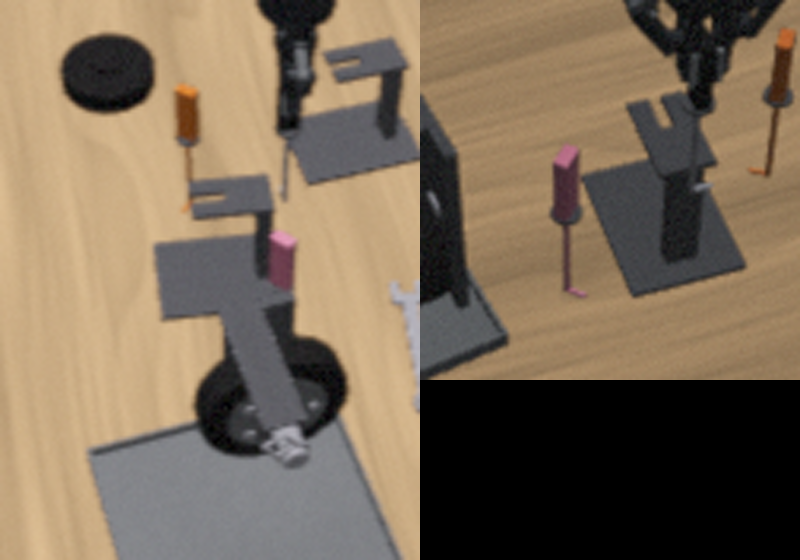

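```bash
python3 -m handwheel '[[[0,0,0],0,5],[[5,0,0],0,5],[[10,0,0],0,5],[[16,0,0],0,5],[[22,0,0],0,5],[[28,0,1],0,5],[[34,0,1],0,5],[[40,0,2],0,5],[[40,0,2],0,5]]' 20
python3 - <<'E'
from go import *
s=get_state();print(L(RACK,s['tool_pos']),s['contact_force'],s['torque'])
E
```

```text
clock: 6.55
tool_pos: [0.6251, 0.1371, 0.2706]
tool_rot: [180.0, -0.0, 174.8]
contact_force: [1.7, -0.1, 2.0]
grip_width: 0.157
finger_force: 58.0
[ 34.68464179  -1.23843406 270.59234295] [ 1.72859598 -0.05608015  1.95542627] [-0.01862374 -0.73511792  0.0072549 ]
```

```bash
python3 -m handwheel '[[[6,0,1],0,5],[[12,0,3],0,5],[[18,0,4],0,5],[[24,0,6],0,5],[[29,0,9],0,5],[[34,0,11],0,5],[[39,0,14],0,5],[[44,0,17],0,5],[[49,0,20],0,5],[[55,0,23],0,5],[[55,0,23],0,5]]' 20
python3 - <<'E'
from go import *
s=get_state();print(L(RACK,s['tool_pos']),s['contact_force'],s['torque'])
im=camera('side')[130:290,210:330];a=camera('scene')[140:260,240:360]
cv2.imwrite('pics/p2.png',np.hstack([cv2.resize(im,(450,600),interpolation=2),np.vstack([cv2.resize(a,(350,350),interpolation=2),cv2.resize(camera('wrist')[110:420,130:480],(350,250))])])[:,:,::-1])
E
```

```text
clock: 7.65
tool_pos: [0.5697, 0.1419, 0.2467]
tool_rot: [-180.0, -0.1, 174.8]
contact_force: [1.9, -1.0, 1.9]
grip_width: 0.154
finger_force: 57.0
[-20.85921487  -1.01711276 246.65984127] [ 1.92900197 -1.02764406  1.87931842] [-0.05680629 -0.65057202  0.01429772]
```

View pics/p2.png

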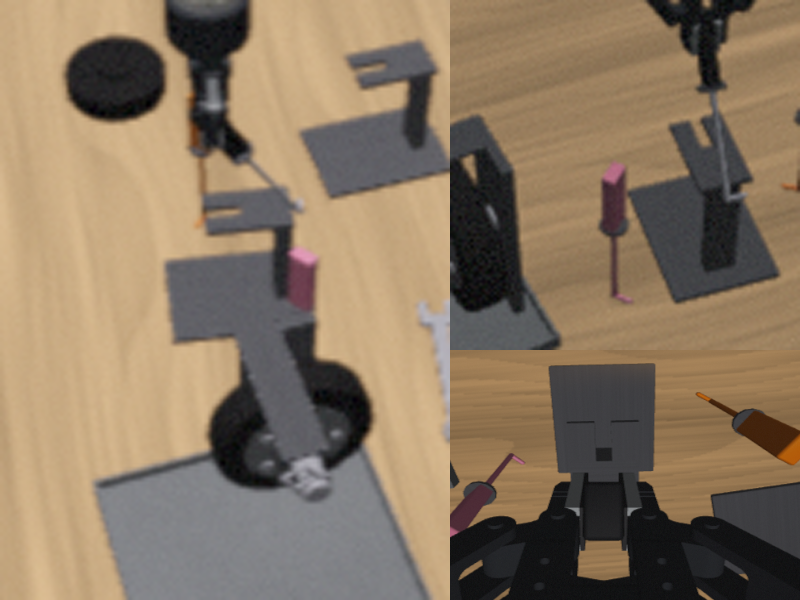

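```bash
python3 -m handwheel '[[[-8,0,0],0,5],[[-16,0,0],0,5],[[-20,0,-5],0,5],[[-20,0,-30],0,5],[[-20,0,-70],0,5],[[-20,0,-110],0,5],[[-20,0,-140],0,5],[[-20,0,-140],0,5]]' 100
python3 - <<'E'
from go import *
togo(W(STAND,(-108,-60,380)),186.72)
E
```

```text
clock: 8.6
tool_pos: [0.5934, 0.1403, 0.3929]
tool_rot: [179.9, 0.5, 174.8]
contact_force: [0.6, -0.2, -0.3]
grip_width: 0.148
finger_force: 97.7
rows shift [  53.  -391.8   11.7] twist -11.96
```

```bash
python3 -m handwheel '[[[5,-30,0],-2,5],[[10,-70,0],-4,5],[[15,-110,0],-6,5],[[20,-150,0],-8,5],[[25,-190,0],-10,5],[[30,-230,0],-12,5],[[36,-270,0],-12,5],[[41,-310,0],-12,5],[[47,-350,5],-12,5],[[53,-380,12],-12,5],[[53,-392,12],-12,5],[[53,-392,12],-12,5]]'
python3 -m handwheel '[[[0,0,20],0,5],[[0,0,50],0,5],[[0,0,80],0,5],[[0,0,105],0,5],[[0,0,118],0,5],[[0,0,118],0,5],[[0,0,118],0,5]]'
python3 - <<'E'
from go import *
s=get_state();print(L(STAND,s['tool_pos']),s['tool_rot'])
a=camera('scene')[190:270,190:290];b=camera('side')[205:305,230:330]
cv2.imwrite('pics/t1.png',np.hstack([cv2.resize(b,(400,400),interpolation=2),np.vstack([cv2.resize(a,(400,320),interpolation=2),np.zeros((80,400,3),np.uint8)])])[:,:,::-1])
E
```

```text
clock: 9.8
tool_pos: [0.502, -0.2467, 0.3744]
tool_rot: [179.9, -0.1, -173.4]
contact_force: [0.6, 0.4, 0.3]
grip_width: 0.151
finger_force: 97.7
clock: 10.5
tool_pos: [0.5032, -0.2451, 0.2582]
tool_rot: [-180.0, 0.1, -173.2]
contact_force: [0.7, -0.2, -0.5]
grip_width: 0.15
finger_force: 97.8
[-109.76294152  -59.9858524   258.21410218] [-1.79971341e+02  5.05613814e-02 -1.73196240e+02]
```

View pics/t1.png

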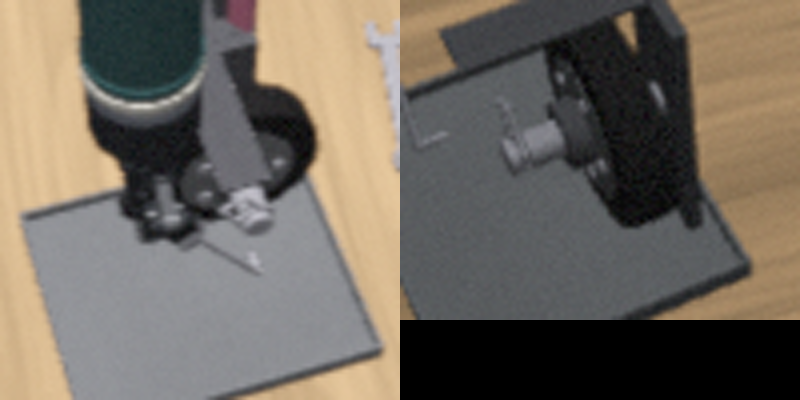

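```bash
cat > m.py <<'E'
from go import *
ms,md=camera_model('scene'),camera_model('side')
B=lambda u,v:(230+(u+.5)/4-.5,205+(v+.5)/4-.5)
A=lambda u,v:(190+(u-400+.5)/4-.5,190+(v+.5)/4-.5)
iB=lambda p:np.round([(p[0]-229.5)*4-.5,(p[1]-204.5)*4-.5])
iA=lambda p:np.round([(p[0]-189.5)*4+399.5,(p[1]-189.5)*4-.5])
E
python3 - <<'E'
from m import *
for n,b,a in (('elbow',(260,272),(420,143)),('tip',(250,253),(446,135))):
    r=[ray(md,B(*b)),ray(ms,A(*a))];P=tri(r);print(n,L(STAND,P),'res px',proj(md,P)[0]-B(*b),proj(ms,P)[0]-A(*a))
for p in [(-14.1,0,134.4),(-14.1-5.6,0,134.4+7.7),(-21,0,144.5),(0,-10,115),(0,28,115),(-40,-28,212),(0,-28,212),(-108,-40,0)]:
    print(p,'side',iB(proj(md,W(STAND,p))[0]),'scene',iA(proj(ms,W(STAND,p))[0]))
E
```

```text
elbow [-21.33368009 -61.09886036 139.10496662] res px [-0.24567267 -0.35982054] [-0.33059233  0.40230642]
tip [-22.32921462 -42.42654624 136.66201801] res px [-0.0594817  -0.08774825] [-0.07989685  0.099104  ]
(-14.1, 0, 134.4) side [242. 208.] scene [511. 123.]
(-19.7, 0, 142.1) side [236. 204.] scene [507. 109.]
(-21, 0, 144.5) side [234. 203.] scene [506. 106.]
(0, -10, 115) side [262. 226.] scene [509. 161.]
(0, 28, 115) side [246. 189.] scene [562. 140.]
(-40, -28, 212) side [224. 191.] scene [440.  33.]
(0, -28, 212) side [275. 177.] scene [463.  75.]
(-108, -40, 0) side [147. 362.] scene [433. 172.]
```

```bash
python3 -m handwheel '[[[-4,10,2],0,5],[[-7,20,3],0,5],[[-7,25,3],0,5],[[-7,25,3],0,5],[[-7,25,3],0,5]]'
python3 - <<'E'
from go import *
s=get_state();print(L(STAND,s['tool_pos']))
b=np.mean([camera('side')[232:282,265:315].astype(float) for _ in range(6)],0)
a=np.mean([camera('scene')[195:245,193:243].astype(float) for _ in range(6)],0)
f=lambda x:cv2.resize(np.clip((x-20)*1.4,0,255).astype(np.uint8),(400,400),interpolation=cv2.INTER_CUBIC)
cv2.imwrite('pics/t2.png',np.hstack([f(b),f(a)])[:,:,::-1])
E
```

```text
clock: 11.1
tool_pos: [0.5064, -0.2196, 0.2545]
tool_rot: [-180.0, 0.0, -173.2]
contact_force: [0.6, -0.2, -1.4]
grip_width: 0.152
finger_force: 97.7
[-103.58481641  -35.00281046  254.47790808]
```

View pics/t2.png

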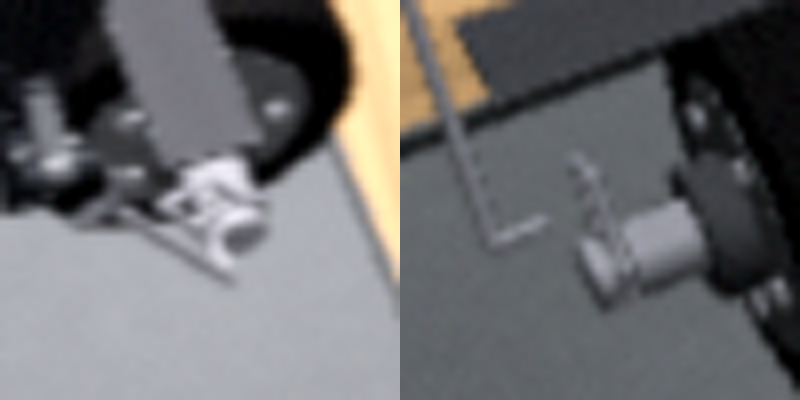

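```bash
cat > m2.py <<'E'
from go import *
ms,md=camera_model('scene'),camera_model('side')
B=lambda u,v:(265+(u+.5)/8-.5,232+(v+.5)/8-.5)
A=lambda u,v:(193+(u-400+.5)/8-.5,195+(v+.5)/8-.5)
iB=lambda p:np.round([(p[0]-264.5)*8-.5,(p[1]-231.5)*8-.5])
iA=lambda p:np.round([(p[0]-192.5)*8+399.5,(p[1]-194.5)*8-.5])
E
python3 - <<'E'
from m2 import *
for n,b,a in (('elbow',(232,281),(493,242)),('axle end',(243,228),(598,269))):
    r=[ray(md,B(*b)),ray(ms,A(*a))];P=tri(r);print(n,L(STAND,P),'res',iB(proj(md,P)[0])-b,iA(proj(ms,P)[0])-a)
for p in [(0,-10,115),(0,-10,128),(0,-10,102),(13,-10,115),(-13,-10,115),(0,28,115),(0,0,115),(-14.1,0,134.4),(-24,0,148.2),(-14.1-9,0,134.4-6),(-14+9,0,140.5),(-24-10,0,148-7),(-24+10,0,148+7),(-40,-28,212),(-40,-28,207),(0,-28,212)]:
    print(p,'side',iB(proj(md,W(STAND,p))[0]),'scene',iA(proj(ms,W(STAND,p))[0]))
E
```

```text
elbow [-16.06711886 -37.25894087 133.63581054] res [-2. -2.] [-2.  3.]
axle end [ -0.42300276  -8.21187634 120.22875902] res [-1. -1.] [-1.  2.]
(0, -10, 115) side [244. 237.] scene [594. 283.]
(0, -10, 128) side [245. 220.] scene [589. 259.]
(0, -10, 102) side [243. 254.] scene [599. 308.]
(13, -10, 115) side [274. 228.] scene [609. 311.]
(-13, -10, 115) side [214. 245.] scene [579. 256.]
(0, 28, 115) side [213. 162.] scene [701. 241.]
(0, 0, 115) side [236. 217.] scene [622. 272.]
(-14.1, 0, 134.4) side [204. 200.] scene [599. 206.]
(-24, 0, 148.2) side [182. 187.] scene [583. 158.]
(-23.1, 0, 128.4) side [183. 214.] scene [591. 199.]
(-5, 0, 140.5) side [226. 186.] scene [607. 213.]
(-34, 0, 141) side [158. 204.] scene [574. 152.]
(-14, 0, 155) side [206. 171.] scene [592. 165.]
(-40, -28, 212) side [169. 166.] scene [457.  26.]
(-40, -28, 207) side [169. 173.] scene [459.  36.]
(0, -28, 212) side [270. 139.] scene [503. 110.]
```

The close view shows the toe elbow at scene (493,242) and side (232,281). The eye's outer bar is at scene (588,168) and side (180,187). Both agree with the fitted stand to within about 2 mm, so I insert along stand +y.

```bash
python3 -m handwheel '[[[-1.5,4,0],0,5],[[-1.5,8,0],0,5],[[-1.5,12,0],0,5],[[-1.5,16,0],0,5],[[-1.5,19,0],0,5],[[-1.5,22,0],0,5],[[-1.5,25,0],0,5],[[-1.5,27,0],0,5],[[-1.5,27,0],0,5],[[-1.5,27,0],0,5]]'
python3 - <<'E'
from go import *
s=get_state();print(L(STAND,s['tool_pos']),s['contact_force'],s['torque'])
E
```

```text
clock: 12.7
tool_pos: [0.5047, -0.1929, 0.2544]
tool_rot: [-180.0, 0.0, -173.2]
contact_force: [0.2, 0.7, -0.2]
grip_width: 0.15
finger_force: 97.7
[-102.12038875   -8.2759707   254.35511481] [ 0.17322821  0.66981908 -0.17312858] [-0.04884747  0.04866936  0.00546663]
```

```bash
python3 -m handwheel '[[[1.2,0,-1.6],0,5],[[2.4,0,-3.2],0,5],[[3.5,0,-4.9],0,5],[[4.7,0,-6.5],0,5],[[5.9,0,-8.1],0,5],[[7,0,-9.7],0,5],[[7,0,-9.7],0,5]]' 120
python3 - <<'E'
from go import *
s=get_state();print(L(STAND,s['tool_pos']),s['contact_force'],s['torque'])
E
```

```text
clock: 13.4
tool_pos: [0.4981, -0.1936, 0.2639]
tool_rot: [180.0, 0.0, -173.2]
contact_force: [3.7, 1.0, -4.6]
grip_width: 0.151
finger_force: 117.0
[-108.77571041   -8.19502338  263.91349531] [ 3.74925007  0.98753609 -4.63632687] [-0.00252465 -0.49657584 -0.0111613 ]
```

The force is 6 N along the pull direction, so the toe is hooked. I keep pulling.

```bash
python3 -m handwheel '[[[1.2,0,-1.6],0,5],[[2.4,0,-3.2],0,5],[[3.5,0,-4.9],0,5],[[4.7,0,-6.5],0,5],[[5.9,0,-8.1],0,5],[[7.1,0,-9.7],0,5],[[8.2,0,-11.3],0,5],[[9.4,0,-13],0,5],[[10.6,0,-14.6],0,5],[[11.8,0,-16.2],0,5],[[12.9,0,-17.8],0,5],[[12.9,0,-17.8],0,5]]'
python3 - <<'E'
from go import *
s=get_state();print(L(STAND,s['tool_pos']),s['contact_force'],s['torque'])
E
```

```text
clock: 14.6
tool_pos: [0.4849, -0.1952, 0.2821]
tool_rot: [-180.0, 0.0, -173.2]
contact_force: [0.5, -0.6, -1.3]
grip_width: 0.148
finger_force: 117.7
[-122.09096687   -8.28968131  282.08499281] [ 0.50604767 -0.62319129 -1.29776414] [ 0.02892981  0.05893508 -0.00727405]
```

```bash
python3 -m handwheel '[[[3,0,0],0,5],[[8,0,0],0,5],[[14,0,0],0,5],[[20,0,0],0,5],[[26,-1,0],0,5],[[32,-4,0],0,5],[[38,-9,0],0,5],[[43,-14,0],0,5],[[46,-19,0],0,5],[[46,-24,0],0,5],[[46,-28,0],0,5],[[46,-30,0],0,5]]'
python3 - <<'E'
from go import *
ms,md=camera_model('scene'),camera_model('side')
s=get_state();T=L(STAND,s['tool_pos']);print(T,s['contact_force'])
toe=T+[88,9,-120.4]
p=lambda m,q:np.round(proj(m,W(STAND,q))[0]).astype(int)
a=np.mean([camera('scene').astype(float) for _ in range(6)],0).mean(2);
for n,q in(('groove/eye',(-14,0,134)),('toe',toe-[0,0,15])):
    u,v=p(ms,q);print(n,u,v);print(a[v-14:v+15,u-13:u+14].astype(int)//3 if 0 else '\n'.join(' '.join('%2d'%(k/4) for k in r) for r in a[v-14:v+15,u-13:u+14]))
E
```

```text
clock: 15.8
tool_pos: [0.4431, -0.231, 0.2818]
tool_rot: [-180.0, 0.0, -173.3]
contact_force: [-0.7, -0.4, -1.7]
grip_width: 0.144
finger_force: 117.7
[-167.78940915  -38.88441832  281.80220131] [-0.73979473 -0.40962842 -1.73657127]
groove/eye 217 220
19 17 16 16 15 12 10  9  9 10 13 17 21 22 22 23 23 23 23 23 23 23 19  6  5  9 10
18 17 13 11 11  9  9 12 15 17 21 22 23 23 23 23 23 23 23 23 23 23 21  8  6 11 10
12 11  9  8 12 14 17 21 22 22 23 23 23 23 23 23 23 23 23 23 22 23 21 10 11 20 18
10 10 13 17 21 21 22 23 23 23 23 23 23 23 23 23 23 23 23 23 23 23 21 12 10 20 26
15 17 21 22 23 23 23 23 23 23 23 23 23 23 23 23 23 23 23 23 23 23 22 16  8 15 21
22 22 23 23 23 23 23 23 23 23 23 23 23 23 23 23 23 23 23 23 23 23 23 20  8  9 13
23 23 24 23 23 23 23 23 24 23 23 23 23 23 23 23 23 23 23 23 23 23 23 21 12  7  9
23 23 23 23 23 23 23 23 23 23 23 23 23 23 23 23 23 23 23 23 22 23 23 22 13  7  9
23 23 23 23 23 23 23 24 23 23 23 23 23 23 23 23 23 23 23 23 23 23 23 22 19 10 13
23 23 23 23 23 23 23 23 23 23 23 23 23 23 23 23 23 23 23 23 23 23 22 19 19 15 15
24 23 23 23 23 23 23 23 23 23 23 23 23
[... 3161 characters left out ...]
5 20 18 16 21 25 24 23 15 17 21 22 22 23 23 23 23 23
31 31 31 31 30 28 25 22 19 15 12 11 11 14 17 17 19 20 22 23 23 23 24 23 23 23 23
31 30 28 27 24 19 15 13 11 10 10 12 15 17 20 16 16 20 23 24 23 23 23 23 23 23 23
28 24 20 18 15 11 10 10 10 12 17 21 22 22 22 18 15 21 23 23 23 23 23 23 23 23 23
19 14 11 11 10 10 12 16 17 21 22 23 23 23 23 21 21 23 23 23 23 23 23 23 23 23 23
11  9 10 12 15 17 21 22 22 23 23 24 23 23 23 23 23 23 23 23 24 23 23 23 23 23 23
10 13 17 21 22 22 23 23 23 23 23 23 23 23 23 23 23 24 23 23 23 23 23 23 24 23 23
17 21 23 23 23 23 24 23 23 23 23 23 23 23 23 23 23 23 23 23 23 23 23 23 23 23 23
22 23 23 23 23 24 23 23 23 23 23 23 23 23 23 23 23 23 23 23 23 23 23 23 23 23 23
```

The clip is off the axle and hanging on the toe. I lower it into the tray.

```bash
python3 -m handwheel '[[[0,0,6],0,5],[[0,0,20],0,5],[[0,0,36],0,5],[[0,0,52],0,5],[[0,0,68],0,5],[[0,0,82],0,5],[[0,0,94],0,5],[[0,0,104],0,5],[[0,0,110],0,5],[[0,0,116],0,5],[[0,0,122],0,5],[[0,0,128],0,5]]'
python3 -m handwheel '[[[0,0,4],0,5],[[0,0,8],0,5],[[0,0,12],0,5],[[0,0,15],0,5],[[0,0,18],0,5],[[0,0,18],0,5]]'
python3 -m handwheel '[[[0,-3,0],0,5],[[0,-7,0],0,5],[[0,-11,0],0,5],[[0,-15,0],0,5],[[0,-20,0],0,5],[[0,-26,0],0,5],[[0,-32,0],0,5],[[0,-40,0],0,5],[[0,-40,-10],0,5],[[0,-40,-40],0,5],[[0,-40,-80],0,5],[[0,-40,-120],0,5]]'
python3 - <<'E'
from go import *
ms,md=camera_model('scene'),camera_model('side')
s=get_state();T=L(STAND,s['tool_pos']);print(T,s['contact_force'])
p=lambda m,q:np.round(proj(m,W(STAND,q))[0]).astype(int)
a=np.mean([camera('scene').astype(float) for _ in range(6)],0).mean(2)
u,v=p(ms,(-80,-30,8));print(u,v);print('\n'.join(' '.join('%2d'%(k/4) for k in r) for r in a[v-18:v+17,u-18:u+18]))
E
```

```text
clock: 17.3
tool_pos: [0.4432, -0.2306, 0.1538]
tool_rot: [-180.0, 0.0, -173.2]
contact_force: [0.0, 0.6, -1.1]
grip_width: 0.149
finger_force: 117.7
clock: 17.9
tool_pos: [0.4448, -0.2317, 0.1371]
tool_rot: [-179.8, 0.2, -173.3]
contact_force: [1.0, 1.0, 6.3]
grip_width: 0.148
finger_force: 117.6
clock: 19.1
tool_pos: [0.4469, -0.2696, 0.2573]
tool_rot: [179.9, -0.1, -173.2]
contact_force: [1.1, 0.1, -1.1]
grip_width: 0.151
finger_force: 116.9
[-168.58647569  -77.72730804  257.25031318] [ 1.09816873  0.05421502 -1.14468261]
204 236
23 21 20 22 23 24 23 23 24 24 23 23 23 23 23 23 24 23 23 23 23 23 23 23 23 23 23 23 23 23 23 23 23 23 23 23
23 21 22 23 23 23 23 23 25 24 23 24 23 23 24 23 24 24 23 23 23 23 23 23 23 23 23 23 23 23 24 23 23 23 23 23
23 22 23 24 23 22 23 23 23 23 23 23 24 23 23 23 24 23 23 23 23 23 23 23 23 23 23 23 23 23 23 23 23 23 23 23
23 22 22 23 23 23 23 24 24 23 23 23 24 24 23 23 23 23 23 23 23 23 23 23 23 23 23 23 23 23 23 23 23 23 23 23
23 22 22 22 23 23 23 22 22 23 23 24 23 24 23 23 23 23 23 23 23 23 23 23 23 23 23 23 23 23 23 23 23 23 24 28
22 22 22 23 22 23 23 
[... 2518 characters left out ...]
2 22 23 22 23 23 22 23 23 23 23 22 23 23 23 23 23 23
22 22 22 22 22 22 23 22 22 22 22 22 23 22 22 23 22 22 22 23 22 22 23 22 22 22 22 23 23 22 23 23 23 23 23 23
22 22 22 22 22 23 23 22 22 22 23 22 22 22 22 23 22 22 22 22 22 22 22 22 22 22 23 23 23 22 23 23 23 23 23 23
22 22 22 22 22 22 22 22 22 23 23 23 22 22 22 22 22 22 22 23 22 22 22 22 23 23 23 23 23 23 23 23 23 23 23 23
23 23 22 22 22 22 22 22 22 23 22 23 22 22 22 22 22 22 22 22 22 22 22 23 22 22 23 23 23 23 23 23 23 23 23 23
20 23 23 22 22 22 23 22 22 22 23 22 22 22 22 22 22 22 22 22 23 22 22 23 22 23 22 22 23 23 23 23 23 23 23 23
21 23 23 22 22 22 22 22 22 22 22 22 22 22 22 22 22 22 22 22 23 23 23 23 22 22 23 23 23 22 23 23 23 23 23 23
```

```bash
python3 - <<'E'
from go import *
ms,md=camera_model('scene'),camera_model('side')
T=L(STAND,get_state()['tool_pos'])
p=lambda m,q:np.round(proj(m,W(STAND,q))[0]).astype(int)
for n,m in(('scene',ms),('side',md)):
    a=np.mean([camera(n).astype(float) for _ in range(6)],0).mean(2)
    print(n,'toe0',p(m,T+[88,-1,-120.4]),'tip',p(m,T+[88,18,-120.4]),'tray',[p(m,q).tolist() for q in((-175,-95,18),(85,-95,18),(85,125,18),(-175,125,18))])
    poly=np.array([p(m,q) for q in((-168,-88,8),(78,-88,8),(78,118,8),(-168,118,8))]);k=np.zeros(a.shape,np.uint8);cv2.fillPoly(k,[poly],1)
    d=((abs(a-np.median(a[k>0]))>9)&(k>0)).astype(np.uint8)
    nn,_,st,c=cv2.connectedComponentsWithStats(d)
    for i in range(1,nn):
        if st[i,4]>5: print(st[i],np.round(c[i]),'floor',np.round(L(STAND,atz(m,c[i],.008))))
    if n=='scene': u,v=p(m,T+[88,9,-130]); print(u,v); print('\n'.join(' '.join('%2d'%(x/4) for x in r) for r in a[v-10:v+24,u-14:u+15]))
E
```

```text
scene toe0 [181 214] tip [187 211] tray [[171, 220], [203, 287], [278, 255], [240, 194]]
[ 215  198   51   50 1199] [241. 225.] floor [-70.  81.   8.]
[205 256  71  31 127] [242. 270.] floor [77. 17.  8.]
185 215
32 32 32 32 31 29 24 28 29 30 30 30 30 30 29 29 29 29 30 30 29 29 29 29 29 29 29 29 29
32 31 31 30 31 29 24 26 28 27 29 29 29 30 29 29 29 29 29 29 29 29 29 29 30 30 30 31 31
31 30 30 30 30 29 27 24 28 27 29 30 30 30 30 29 29 29 29 29 29 30 30 30 31 31 32 32 31
30 30 30 29 29 29 28 24 27 28 29 29 29 30 29 29 29 30 30 31 31 31 31 31 31 31 31 30 28
30 29 30 30 30 30 29 26 26 28 27 29 28 31 32 30 31 31 31 31 31 31 31 31 31 29 28 24 20
30 30 30 30 30 30 30 28 25 28 27 29 26 26 32 33 31 31 31 31 31 31 31 28 26 24 19 15 12
30 30 30 30 29 29 29 28 24 27 29 30 27 24 25 30 31 30 31 31 28 28 25 20 18 15 12  9 10
30 29 29 29 30 30 31 30 28 25 28 27 27 26 25 27 29 31 28 26 22 19 14 12 12 10 10 12 16
30 30 30 30 31 31 31 31 29 25 28 27 28 30 31 28 26 27 25 21 15 12 10 10 13 15 17 21 22
31 30 31 31 31 31 31 31 30 25 27 30 31 28 23 19 18 19 19 18 15 13 12 17 21 22 23 24 23
31 31 31 31 32 32
[... 1743 characters left out ...]
 21 22 22 22 22 23 22 23 22 22 22 22 22 23 23 23 23 23 23 23 23 23
32 32 31 31 32 31 29 21 19 22 22 22 22 22 23 23 22 22 22 23 22 23 22 23 22 23 23 22 22
31 31 31 31 32 32 31 27 17 22 23 22 23 23 23 23 23 22 22 22 22 22 22 22 23 22 23 23 22
31 32 32 32 32 32 32 30 20 19 22 23 23 23 23 23 23 22 22 23 22 22 23 22 22 22 22 22 22
side toe0 [278 283] tip [276 278] tray [[251, 313], [326, 291], [304, 239], [235, 258]]
[266 243  40  21 450] [287. 253.] floor [10. 92.  8.]
[239 255  48  28 459] [256. 269.] floor [-115.   64.    8.]
[314 270   3   6   6] [315. 272.] floor [ 77. -13.   8.]
[317 277   3   6   6] [318. 280.] floor [ 77. -42.   8.]
[320 284   4   7   7] [321. 287.] floor [ 77. -72.   8.]
```

```bash
python3 -m handwheel '[[[-10,0,0],0,5],[[-25,0,5],0,5],[[-40,0,10],0,5],[[-50,0,15],0,5],[[-60,0,20],0,5],[[-60,0,20],0,5],[[-60,0,20],0,5]]'
cat > blob.py <<'E'
from go import *
ms,md=camera_model('scene'),camera_model('side')
p=lambda m,q:np.round(proj(m,W(STAND,q))[0]).astype(int)
s=get_state();T=L(STAND,s['tool_pos']);print(T,s['contact_force'])
def show(off=(-14,15,-14,24)):
    a=np.mean([camera('scene').astype(float) for _ in range(6)],0).mean(2)
    print('toe0',p(ms,T+[88,-1,-120.4]),'tip',p(ms,T+[88,18,-120.4]),'40below',p(ms,T+[88,9,-160]))
    u,v=p(ms,T+[88,9,-130]);print(u+off[0],v+off[2]);print('\n'.join(' '.join('%2d'%(x/4) for x in r) for r in a[v+off[2]:v+off[3],u+off[0]:u+off[1]]))
E
python3 -c "
from blob import *
show((-14,15,-14,18))"
```

```text
clock: 20.7
tool_pos: [0.507, -0.2628, 0.2353]
tool_rot: [180.0, -0.1, -173.2]
contact_force: [0.1, -1.0, 0.1]
grip_width: 0.149
finger_force: 117.0
[-108.07278702  -77.95923377  235.325659  ] [ 0.1204447  -1.03938825  0.07752247]
toe0 [189 234] tip [196 232] 40below [195 242]
180 221
23 24 23 22 23 27 27 23 23 23 23 23 23 24 23 24 24 24 24 24 24 23 23 23 23 23 23 23 24
23 23 23 23 21 26 27 22 23 23 24 24 24 23 24 24 24 24 24 24 24 23 23 23 23 23 24 23 24
23 23 23 23 22 24 28 24 23 24 24 24 24 24 23 23 23 24 23 23 23 23 23 23 23 23 23 23 23
23 24 23 24 23 22 27 27 24 23 24 23 23 23 23 23 24 24 23 23 23 23 23 23 24 23 23 23 23
23 23 23 23 23 23 25 27 23 23 23 23 23 23 23 23 24 23 23 23 23 23 23 24 23 23 24 23 23
24 23 23 24 23 23 23 28 26 23 23 23 23 23 23 24 23 23 24 23 23 23 24 23 23 23 23 23 23
23 23 23 23 23 22 21 27 27 22 23 23 23 23 23 23 23 23 23 23 23 23 23 23 23 23 23 23 23
23 23 23 23 23 23 22 25 27 23 23 23 23 23 23 23 23 23 23 23 23 23 23 23 23 23 23 23 23
23 23 23 23 23 23 22 22 27 27 23 23 23 23 23 23 23 23 23 23 23 23 23 23 23 23 23 23 23
23 23 23 23 23 23 22 21 26 27 2
[... 1269 characters left out ...]
3 23
34 33 29 21 22 23 22 22 22 23 22 23 23 22 22 22 23 22 23 24 23 23 23 23 23 23 23 23 23
34 34 31 23 23 22 22 22 22 22 22 22 23 23 23 22 22 23 28 32 29 28 28 29 29 29 29 26 23
33 33 33 28 20 23 23 22 22 23 23 22 23 22 22 22 23 25 30 32 24 24 24 25 27 28 30 27 23
32 32 32 30 21 22 23 22 22 23 23 23 23 23 23 23 23 26 33 29 23 22 22 22 23 25 32 25 22
32 32 32 31 22 20 23 22 23 23 22 22 23 22 23 23 22 25 32 25 22 22 22 22 22 25 32 22 23
33 33 33 33 29 21 22 23 23 22 22 22 22 22 22 22 23 26 31 22 22 22 22 22 23 27 32 21 22
33 33 33 33 31 22 20 23 23 23 23 22 23 22 23 23 23 28 31 20 22 22 22 22 24 30 31 21 22
33 33 33 33 32 28 21 23 23 22 23 23 22 23 22 22 24 30 31 23 23 23 23 23 27 34 32 23 23
```

```bash
python3 - <<'E'
from blob import *
a=np.mean([camera('scene').astype(float) for _ in range(6)],0).mean(2)
print('\n'.join(' '.join('%2d'%(x/4) for x in r) for r in a[244:266,192:222]))
for q in((198,246),(207,246),(200,262)):print(q,np.round(L(STAND,atz(ms,q,.0085))))
E
```

```text
[-108.29282404  -78.3501508   236.16314923] [-0.27487741  0.53958007 -0.47295734]
23 23 23 23 23 23 22 23 22 22 23 22 23 23 23 23 23 23 23 23 23 23 24 24 23 23 23 23 23 23
23 22 23 23 23 23 23 23 23 23 23 23 23 23 24 23 23 23 23 23 23 23 23 23 23 23 23 23 23 23
23 23 23 22 23 23 27 32 29 29 28 28 29 29 28 26 23 23 23 23 23 23 23 23 23 23 23 23 24 23
23 23 22 22 23 24 30 32 24 23 24 25 26 28 31 27 23 23 23 23 23 23 23 23 23 23 24 24 24 23
23 23 23 22 23 26 33 29 22 22 22 22 23 25 32 25 22 23 22 23 23 23 23 23 23 23 23 24 23 23
22 23 23 22 22 24 32 25 22 22 22 22 21 25 32 22 22 23 22 23 23 23 23 23 23 23 23 24 24 23
22 23 22 23 23 25 32 22 22 22 22 22 23 27 32 21 22 23 23 23 23 23 23 23 23 23 23 23 23 23
23 22 22 22 23 28 31 20 22 22 22 22 24 30 31 20 22 23 23 23 23 23 23 23 23 23 23 23 23 23
22 23 22 23 25 30 32 23 23 23 23 23 27 34 32 22 23 23 23 23 23 23 22 23 23 23 23 23 23 23
23 22 22 23 28 32 32 28 29 29 29 30 32 35 31 23 23 23 23 23 23 23 23 23 24 23 23 23 23 23
22 22 23 26 32 28 25 24 26 27 27 28 30 31 31 21 22 23 23 23 23 23 23 23 23 23 23 23 23 23
23 23 24 28 32 22 22 23 23 2
[... 345 characters left out ...]
7 25 21 22 23 23 24 28 29 26 22 22 23 22 23 23 23 22 22 23 23 23 23 23 23 23
23 23 22 21 21 20 21 22 22 23 22 22 21 23 22 23 23 22 23 22 23 23 23 22 23 23 22 22 23 23
23 22 22 22 22 21 22 22 23 22 22 21 21 22 23 23 23 23 23 23 23 23 23 23 23 23 23 23 23 23
23 23 22 23 22 22 22 22 22 23 22 22 22 23 23 23 23 23 23 23 23 23 23 22 23 23 23 22 23 23
23 23 23 23 23 22 23 23 23 22 23 22 23 23 23 23 23 23 23 23 23 23 22 22 23 23 23 23 23 23
20 23 23 22 22 22 23 23 22 23 23 23 23 22 22 23 23 23 22 22 22 23 22 23 22 23 23 23 22 23
20 23 23 23 22 22 23 22 23 22 23 22 23 23 23 22 23 22 23 22 22 23 23 23 23 23 23 23 22 22
(198, 246) [-56. -58.   8.]
(207, 246) [-44. -36.   8.]
(200, 262) [ -2. -73.   8.]
```

The clip lies flat in the tray, roughly 45 by 40 mm around stand (-33,-55). I now take the pick back to the rack, re-enter the slot low on the shank, and straighten it there against the slot's closed end.

```bash
python3 -m handwheel '[[[0,0,-30],0,5],[[0,0,-75],0,5],[[0,0,-120],0,5],[[0,0,-160],0,5],[[0,0,-165],0,5]]'
cat >> go.py <<'E'
O=np.array([.592,.140,-5.2])
E
python3 - <<'E'
from go import *
togo(W(O,(-135,0,400)),174.8)
E
```

```text
clock: 21.8
tool_pos: [0.5091, -0.2644, 0.4071]
tool_rot: [-179.6, 0.5, -173.2]
contact_force: [0.2, -1.1, -0.1]
grip_width: 0.146
finger_force: 117.1
rows shift [  2.2 419.8   4.1] twist 11.96
```

```bash
python3 -m handwheel '[[[0,30,0],2,5],[[0,70,0],4,5],[[0,110,0],6,5],[[0,150,0],8,5],[[0,190,0],10,5],[[0,230,0],12,5],[[0,270,0],12,5],[[0,310,0],12,5],[[0,350,0],12,5],[[0,390,0],12,5],[[2,415,0],12,5],[[2,420,0],12,5]]'
python3 -m handwheel '[[[0,0,0],0,5],[[0,0,0],0,5]]'
python3 - <<'E'
from go import *
togo(W(O,(-135,0,236)),174.8)
ms,md=camera_model('scene'),camera_model('side')
E
```

```text
clock: 23.0
tool_pos: [0.4545, 0.1562, 0.4001]
tool_rot: [180.0, -0.1, 175.0]
contact_force: [0.2, 0.1, -0.5]
grip_width: 0.146
finger_force: 117.2
clock: 23.2
tool_pos: [0.4557, 0.153, 0.4004]
tool_rot: [-179.9, -0.0, 174.7]
contact_force: [0.1, -0.5, -0.8]
grip_width: 0.147
finger_force: 117.2
rows shift [ -2.   -0.4 164.4] twist -0.06
```

```bash
python3 -m handwheel '[[[-2,0,20],0,5],[[-2,0,60],0,5],[[-2,0,100],0,5],[[-2,0,135],0,5],[[-2,0,155],0,5],[[-2,0,164],0,5],[[-2,0,164],0,5],[[-2,0,164],0,5]]'
python3 - <<'E'
from go import *
togo(W(O,(-75.7,0,236.5)),174.8)
s=get_state();T=L(O,s['tool_pos']);print(T)
ms=camera_model('scene')
p=lambda m,q:np.round(proj(m,W(O,q))[0],1)
print('toe0',p(ms,T+[88,0,-120.4]),'tip',p(ms,T+[88,19,-120.4]),'slot end',p(ms,(7,0,135)),'mouth',p(ms,(-30,-6,135)),p(ms,(-30,6,135)),'corners',p(ms,(-30,-26,135)),p(ms,(-30,26,135)))
a=np.mean([camera('scene').astype(float) for _ in range(6)],0).mean(2)
u,v=p(ms,(-30,0,125)).astype(int);print(u-18,v-16);print('\n'.join(' '.join('%2d'%(x/4) for x in r) for r in a[v-16:v+22,u-18:u+18]))
E
```

```text
clock: 24.0
tool_pos: [0.4505, 0.1521, 0.2358]
tool_rot: [-179.9, -0.9, 174.7]
contact_force: [-18.9, 1.3, 13.8]
grip_width: 0.144
finger_force: 117.4
rows shift [-66.3   0.9  -1.7] twist -0.14
[-142.0617674    -0.74947119  235.83431665]
toe0 [321.3 179.6] tip [327.6 178.3] slot end [328.6 190. ] mouth [322.3 181.1] [326.4 180.2] corners [315.5 182.5] [333.3 178.8]
306 167
31 31 31 30 29 29 30 30 29 30 30 30 30 28 24 28 27 30 31 31 30 30 30 30 29 29 29 29 29 29 29 30 30 30 30 30
29 29 29 29 29 30 30 31 31 30 31 31 31 29 24 28 28 30 30 30 30 29 29 29 29 30 30 30 30 30 30 30 30 30 30 30
30 30 30 31 31 31 32 31 31 31 31 31 31 29 23 27 29 29 29 28 29 29 30 30 31 30 30 31 31 30 30 30 30 30 31 31
31 32 31 31 31 31 31 31 31 31 30 30 30 28 23 25 28 29 30 30 31 31 30 31 30 30 30 30 30 30 30 31 31 31 31 31
31 31 31 31 31 30 30 30 30 30 29 29 29 30 27 24 28 27 30 31 30 30 30 30 30 30 30 30 30 31 31 31 31 31 31 31
30 30 30 30 30 29 29 29 29 29 30 30 31 31 29 24 28 27 30 30 30 30 30 30 30 31 31 31 31 31 31 31 31 31 32 32
29 29 29 29 30 30 30 30 30 31 31 31 31 30 28 24 28 27 30 30 30 30 30 31 31 3
[... 2679 characters left out ...]
6 16 16 16 16 16 16 16 16 16 16 16 16 16 16 16 16 17
32 32 32 32 32 32 32 32 32 32 32 32 32 33 33 29 15 13 16 16 16 16 16 16 16 16 16 16 16 16 16 16 16 16 16 16
32 32 32 33 32 32 32 33 32 33 32 31 26 27 24 22 15 11 16 16 16 16 16 16 16 16 17 16 16 16 16 16 16 16 16 16
33 32 32 32 32 32 32 31 27 26 24 21 19 19 18 17 15 11 14 17 16 17 17 16 16 16 16 16 16 16 16 16 16 15 12 12
32 32 32 31 26 26 23 21 19 19 17 17 16 16 16 16 16 15 13 16 16 16 16 16 16 16 16 16 16 15 13 12 11 10 11 14
26 25 23 22 19 19 16 16 16 16 16 16 16 17 17 17 16 15 12 14 16 16 16 16 16 15 13 12 10  9  9  8  8 13 24 28
18 18 17 17 16 16 16 16 16 16 16 16 16 16 16 17 17 16 14 13 16 15 13 12 10 10  9  8  7  7  7  7  8 15 27 31
```

```bash
python3 -c "
from go import *
s=get_state();print(s['joint_pos'],s['contact_force'],s['torque'],L(O,s['tool_pos']),s['tool_rot'])"
python3 -m handwheel '[[[0,0,-8],0,5],[[0,0,-16],0,5],[[0,0,-16],0,5],[[0,0,-16],0,5]]'
python3 -c "
from go import *
s=get_state();print(s['contact_force'],s['torque'],L(O,s['tool_pos']),s['tool_rot'])"
```

```text
[ 10.25071121  11.07444846 101.28718343   0.11377471  68.48758824
 -74.45610051] [-18.82091096   0.98305458  14.1004185 ] [0.30856644 3.36226198 0.13787882] [-142.07705055   -0.72419122  235.83439665] [-179.87378361   -0.8463942   174.66337349]
clock: 24.7
tool_pos: [0.4586, 0.1532, 0.2532]
tool_rot: [180.0, 0.1, 174.7]
contact_force: [-0.3, -1.7, -1.0]
grip_width: 0.146
finger_force: 124.9
[-0.26486738 -1.74765579 -0.9885916 ] [-0.05049809  0.00675311  0.00257728] [-134.08018832    1.02170944  253.16249268] [1.79990609e+02 8.78080855e-02 1.74704460e+02]
```

```bash
python3 - <<'E'
from go import *
md=camera_model('side')
s=get_state();T=L(O,s['tool_pos'])
p=lambda m,q:np.round(proj(m,W(O,q))[0],1)
for th in (25,30,34,40,45,50): 
    t=np.radians(th);print(th,'toe0',p(md,T+[156*np.sin(t),0,8-156*np.cos(t)]),'collar',p(md,T+[51*np.sin(t),0,8-51*np.cos(t)]))
print('corners',[p(md,(-30,y,135)) for y in(-26,-6,6,26)])
a=np.mean([camera('side').astype(float) for _ in range(6)],0).mean(2)
u,v=p(md,T+[88,0,-120]).astype(int);u-=22;v-=20;print(u,v);print('\n'.join('%3d: '%(v+i)+' '.join('%2d'%(x/4) for x in r) for i,r in enumerate(a[v:v+38,u:u+36])))
E
```

```text
25 toe0 [253.8 189.3] collar [240.1 172.1]
30 toe0 [257.  187.9] collar [241.2 171.6]
34 toe0 [259.5 186.7] collar [242.  171.1]
40 toe0 [262.9 184.6] collar [243.2 170.4]
45 toe0 [265.6 182.7] collar [244.1 169.7]
50 toe0 [268.1 180.6] collar [244.9 169. ]
corners [array([264.6, 191.2]), array([264.2, 187.2]), array([263.9, 184.8]), array([263.4, 180.9])]
237 166
166: 10 15 23 35 43 44 43 42 42 43 43 43 43 43 43 43 42 42 42 43 42 41 38 30 17 15 15 14 15 21 33 38 40 41 41 42
167: 17 18 24 35 41 43 43 43 42 42 43 43 43 42 43 43 43 42 42 43 43 41 38 29 17 15 15 15 15 22 32 38 40 40 41 41
168: 19 22 27 30 33 38 40 41 42 42 42 43 43 42 43 43 43 42 42 42 43 42 38 29 18 15 15 15 15 22 32 37 39 40 41 41
169: 23 33 39 39 35 31 33 38 41 41 42 43 43 43 43 43 43 43 42 42 43 42 37 27 20 19 17 16 16 22 32 37 39 40 40 41
170: 35 40 42 42 42 40 35 31 34 38 41 42 43 43 43 43 43 43 42 42 42 42 40 34 23 22 20 18 18 24 32 37 38 39 40 41
171: 39 41 41 42 43 43 42 40 35 32 35 39 42 43 43 43 43 43 43 42 43 43 42 38 31 23 19 19 24 32 37 37 38 39 40 41
172: 40 40 41 41 42 43 43 43 42 39 33 32 36 40 42 43 43
[... 2860 characters left out ...]
0 40 39 37 36 34 32 32
198: 41 41 41 42 42 42 42 42 42 42 42 41 41 41 42 44 44 44 43 42 41 40 38 36 35 35 34 32 31 30 29 28 27 26 26 26
199: 41 41 41 42 42 42 42 42 42 41 41 41 41 41 41 43 41 36 33 31 30 29 27 27 27 26 26 25 25 24 24 24 24 24 24 24
200: 42 41 41 42 42 42 42 42 42 41 41 41 41 41 41 42 39 30 25 24 24 24 24 23 24 24 24 24 24 24 24 24 24 23 23 24
201: 42 41 41 42 42 42 42 42 42 42 41 41 41 41 41 42 38 27 24 24 23 24 24 24 24 24 24 24 24 24 24 23 24 24 23 23
202: 42 41 41 42 42 42 42 42 42 41 41 41 41 41 42 42 39 29 24 24 24 24 24 24 24 24 24 24 24 24 24 24 24 24 23 24
203: 42 41 41 41 42 42 42 42 42 41 41 41 41 41 42 42 39 31 25 24 24 24 24 24 24 24 24 24 24 24 24 24 24 24 24 24
```

```bash
python3 -m handwheel '[[[15,-1,0],0,5],[[31,-1,0],0,5],[[33,-1,0],0,5],[[33,-1,12],0,5],[[33,-1,25],0,5],[[33,-1,35],0,5],[[33,-1,41],0,5],[[33,-1,41],0,5],[[33,-1,41],0,5]]' 60
python3 - <<'E'
from go import *
s=get_state();T=L(O,s['tool_pos']);print(T,s['contact_force'],s['tool_rot'][2])
md=camera_model('side');ms=camera_model('scene')
p=lambda m,q:np.round(proj(m,W(O,q))[0],1)
t=np.radians(49);e=T+[156*np.sin(t),0,8-156*np.cos(t)];print(e,p(md,e),p(md,e+[0,19,0]),p(ms,e),p(ms,e+[0,19,0]))
for n,m in(('side',md),('scene',ms)):
    a=np.mean([camera(n).astype(float) for _ in range(6)],0).mean(2)
    u,v=p(m,e).astype(int);u-=15;v-=14;print(u,v);print('\n'.join('%3d: '%(v+i)+' '.join('%2d'%(x/4) for x in r) for i,r in enumerate(a[v:v+22,u:u+30])))
E
```

```text
clock: 25.9
tool_pos: [0.4248, 0.1557, 0.212]
tool_rot: [-180.0, 0.0, 174.8]
contact_force: [-0.3, 0.6, -0.3]
grip_width: 0.142
finger_force: 124.9
[-167.88461752    0.47600052  211.96547269] [-0.27336624  0.60095277 -0.29260209] 174.76082098778576
[-50.14992301   0.47600052 117.62026417] [258.7 189.5] [258.3 185.7] [322.1 179.9] [328.5 178.6]
243 175
175: 42 43 44 44 44 43 43 42 43 43 44 43 43 43 43 43 42 42 41 37 29 28 36 38 38 38 38 38 38 39
176: 42 42 43 44 44 44 43 42 43 43 44 43 43 43 43 43 43 42 41 38 30 28 35 38 38 38 38 38 38 39
177: 42 42 42 43 43 44 43 43 43 43 43 43 43 43 43 43 43 42 42 38 29 28 36 38 38 38 38 38 38 39
178: 42 42 42 43 43 44 43 43 43 43 43 43 43 43 43 43 43 42 41 38 30 28 36 39 38 38 38 38 38 39
179: 42 42 42 42 43 44 44 43 43 43 43 44 43 43 43 43 43 43 42 38 30 28 36 39 39 38 38 38 38 39
180: 42 42 42 42 42 44 44 44 43 43 43 43 43 43 43 43 43 43 42 38 30 27 35 38 38 37 37 37 36 36
181: 41 42 42 42 42 43 44 44 43 43 42 43 43 43 43 43 43 43 42 39 30 25 30 32 30 29 28 27 27 27
182: 36 40 41 42 42 43 44 44 44 43 43 43 43 43 43 43 43 43 42 41 35 25 25 25 25 2
[... 2741 characters left out ...]
34 32 28 27 24 22 20 21 26 29 29 29
180: 30 30 30 30 30 31 31 32 32 33 33 33 33 34 34 34 34 33 31 21 19 18 17 16 16 17 22 30 31 31
181: 31 31 31 31 31 32 32 33 33 33 33 30 28 26 24 28 32 31 28 14 15 16 16 16 15 15 19 27 31 31
182: 32 32 32 32 33 33 34 32 26 25 23 21 19 18 18 22 29 29 27 17 13 16 16 16 16 16 16 22 30 30
183: 33 33 33 34 33 33 33 30 20 17 16 16 16 16 15 19 26 30 31 26 13 15 16 16 16 16 16 19 26 30
184: 33 33 32 32 32 31 31 28 19 13 16 16 16 16 16 17 23 31 31 28 17 13 16 16 16 16 16 17 22 30
185: 32 32 31 31 30 31 31 30 26 14 15 16 16 16 16 16 19 26 30 30 25 14 15 16 16 16 16 16 19 27
186: 31 31 31 31 31 31 31 32 30 19 16 16 16 16 16 16 18 25 30 31 28 18 14 16 16 16 16 16 17 23
```

```bash
python3 - <<'E'
from go import *
md=camera_model('side');ms=camera_model('scene')
T=L(O,get_state()['tool_pos'])
b=(252.2,187.2);a=(319.3,170.6)
P=tri([ray(md,b),ray(ms,a)]);e=L(O,P);print('elbow O frame',e,'res',proj(md,P)-b,proj(ms,P)-a,'rel TCP',e-T)
# point on shank: scene line col 318.5 at row 167? ; side (243,183)... intersect ray with plane y=const of elbow
for q,m in(((243.4,183),md),((235,179),md),((318.2,166),ms)):
    o,d=ray(m,q);n=rot([0,0,O[2]])@[0,1,0];k=((P-o)@n)/(d@n);print(q,L(O,o+k*d)-T)
a=np.mean([camera('side').astype(float) for _ in range(6)],0).mean(2)
print('\n'.join('%3d: '%(160+i)+' '.join('%2d'%(x/4) for x in r) for i,r in enumerate(a[160:188,222:252])))
t=T+[0,0,8];print('grasp px',proj(md,W(O,t)),[L(O,np.r_[W(RACK,(-30,0,135))]) ])
E
```

```text
elbow O frame [-73.47140817  -0.76091752 133.461049  ] res [[0.05062933 0.09217412]] [[ 0.07248938 -0.11488696]] rel TCP [ 94.56972409  -1.19121082 -78.35306685]
(243.4, 183) [ 63.67363082  -1.19121082 -52.03093085]
(235, 179) [ 35.18884642  -1.19121082 -28.16427114]
(318.2, 166) [ 82.93420715  -1.19121082 -71.47941584]
160: 16 11  8  6  6 15 32 41 41 36 24 15  9  5  4  3  5  3  4  3  3  4  3  4  7 14 23 34 40 41
161: 16 13  8  6  6 16 32 40 42 42 40 35 25 18 14 12  9  8  8  9  9 11 15 18 24 34 40 42 43 42
162: 28 22  8  5  6 19 33 40 42 43 42 41 40 37 34 31 27 24 24 27 27 31 37 40 41 42 43 43 43 43
163: 29 23  9  6  7 16 32 40 42 42 42 42 42 42 41 41 41 41 41 41 41 41 42 43 43 43 43 43 43 43
164: 29 24 12  8  9 17 32 40 41 42 42 42 42 42 42 43 43 43 43 43 43 43 42 43 43 43 43 43 43 43
165: 29 25 14 10 10 16 32 40 41 42 42 42 42 42 42 43 43 43 43 43 43 43 42 42 43 43 43 43 43 43
166: 29 25 16 12 10 17 33 40 41 41 42 42 42 42 42 43 43 43 43 44 44 43 43 42 43 43 43 43 42 43
167: 30 27 22 23 21 23 35 41 41 41 41 41 42 42 42 43 43 43 43 43 44 44 43 42 42 43 43 43 43 43
168: 31 28 21 17 1
[... 1272 characters left out ...]
 32 33 37 40 42 42 42 42 42 43 44 44 43
182: 42 42 42 42 43 43 44 44 42 42 42 42 42 42 41 41 41 40 37 32 33 37 40 41 42 42 43 44 44 44
183: 42 42 42 42 43 43 44 44 43 42 42 43 42 42 41 41 41 41 41 40 37 32 33 37 40 41 42 44 44 44
184: 42 42 42 42 43 43 44 44 43 42 42 42 42 42 41 41 42 41 42 42 41 40 37 32 32 37 40 43 44 44
185: 42 42 42 42 43 43 44 44 43 42 42 42 42 42 42 41 41 42 42 42 42 42 41 39 35 31 32 37 41 43
186: 42 42 42 42 43 43 44 44 44 42 42 42 42 42 42 41 42 42 42 42 42 42 42 42 41 38 33 30 33 37
187: 41 42 42 42 43 43 44 44 44 43 41 42 42 42 42 42 42 42 42 42 42 42 42 42 42 41 40 38 33 30
grasp px [[224.08977713 172.31080759]] [array([-31.50226618,   0.85873786, 135.        ])]
```

The pick has slid about 28 mm up in the grip and sits at a 50° tilt. I'll enter the slot with the toe below the plate, then lift so the toe catches under the plate and draws the pick back out to the right depth.

```bash
python3 -m handwheel '[[[0,1,6],0,5],[[0,1,12.5],0,5],[[0,1,12.5],0,5],[[-15,1,12.5],0,5],[[-30,1,12.5],0,5],[[-42,1,12.5],0,5],[[-50,1,12.5],0,5],[[-50,1,12.5],0,5],[[-50,1,12.5],0,5]]'
python3 - <<'E'
from go import *
s=get_state();T=L(O,s['tool_pos']);print(T,s['contact_force'],s['tool_rot'][2]);print('elbow',T+[94.6,-1.2,-78.4])
E
```

```text
clock: 27.7
tool_pos: [0.4744, 0.1519, 0.1991]
tool_rot: [-180.0, -0.1, 174.7]
contact_force: [-0.7, 0.1, -0.8]
grip_width: 0.147
finger_force: 124.9
[-118.17100377    1.24307353  199.08487541] [-0.68839749  0.12845989 -0.82320313] 174.74246994562532
elbow [-2.35710038e+01  4.30735324e-02  1.20684875e+02]
```

```bash
python3 -m handwheel '[[[-4,0,0],0,5],[[-8,0,0],0,5],[[-12,0,0],0,5],[[-16,0,0],0,5],[[-20,0,0],0,5],[[-24,0,0],0,5],[[-28,0,0],0,5],[[-28,0,0],0,5]]'
python3 - <<'E'
from go import *
s=get_state();T=L(O,s['tool_pos']);print(T,s['contact_force'],s['torque']);print('elbow',T+[94.6,-1.2,-78.4])
E
```

```text
clock: 28.5
tool_pos: [0.5032, 0.1495, 0.1993]
tool_rot: [180.0, 0.0, 174.8]
contact_force: [0.4, -0.6, -0.4]
grip_width: 0.145
finger_force: 124.9
[-89.27986032   1.38971072 199.31579495] [ 0.39567344 -0.61670934 -0.42137278] [-0.05433053  0.01296192  0.00063603]
elbow [  5.32013968   0.18971072 120.91579495]
```

```bash
python3 -m handwheel '[[[0,0,0],0,13.7],[[0,0,0],0,13.7],[[0,0,0],0,13.7]]' 20
```

```text
clock: 28.8
tool_pos: [0.5022, 0.1495, 0.1993]
tool_rot: [-180.0, -0.0, 174.8]
contact_force: [-0.6, -0.3, -0.8]
grip_width: 0.161
finger_force: 27.8
```

```bash
python3 -m handwheel '[[[-4,0,-5],0,13.7],[[-8,0,-9],0,13.7],[[-12,0,-13],0,13.7],[[-16,0,-17],0,13.7],[[-21,0,-22],0,13.7],[[-21,0,-22],0,13.7]]'
cat > sh.py <<'E'
from go import *
md=camera_model('side');ms=camera_model('scene')
s=get_state();T=L(O,s['tool_pos']);print(T,s['contact_force'],s['torque'])
def side(u0,v0,w,h):
    a=np.mean([camera('side').astype(float) for _ in range(4)],0).mean(2)
    print(u0,v0);print('\n'.join('%3d: '%(v0+i)+' '.join('%2d'%(x/4) for x in r) for i,r in enumerate(a[v0:v0+h,u0:u0+w])))
g=proj(md,W(O,T+[0,0,8]))[0];print('grasp px',g)
E
python3 - <<'E'
from sh import *
side(int(g[0]),int(g[1])-4,40,36)
E
```

```text
clock: 29.4
tool_pos: [0.525, 0.1475, 0.2222]
tool_rot: [180.0, 0.1, 174.7]
contact_force: [-1.3, 0.2, -0.9]
grip_width: 0.161
finger_force: 20.0
[-67.35554749   1.40709176 222.24873464] [-1.2525673   0.24296135 -0.91999811] [-0.04831024  0.22343735  0.0043975 ]
grasp px [252.75733705 167.98115346]
252 163
163: 34 36 32 26 25 33 39 36 26 16 15 15 15 15 22 34 40 41 41 41 41 42 42 41 41 42 42 42 42 42 41 41 42 41 40 40 41 41 41 41
164: 37 39 35 26 26 35 40 38 29 18 15 15 15 15 22 33 40 40 41 41 42 42 42 41 41 41 42 42 42 42 41 41 42 42 41 40 40 39 35 33
165: 25 27 23 17 18 33 40 38 30 18 14 15 14 15 22 33 39 40 41 41 42 42 42 42 42 42 42 42 42 42 41 41 41 42 41 40 40 36 28 25
166: 13 14 12  9 19 34 41 38 29 18 15 15 15 15 22 33 38 40 41 41 41 42 42 42 42 42 42 42 43 42 42 41 41 42 41 40 39 36 29 25
167:  8  8  8  8 19 34 40 38 30 18 15 15 15 15 22 32 38 40 40 41 41 42 42 42 42 42 42 42 42 43 42 41 41 42 41 40 40 39 33 24
168:  7  9  7  5 12 23 33 36 28 18 16 16 15 15 22 32 38 39 40 41 41 41 42 42 42 42 42 42 42 42 43 42 41 41 41 41 40 40 36 27
169:  6  6  6  6  6 11 20 25 22 20 20 17 1
[... 3007 characters left out ...]
 37 37 37 36 36 37 37 39 40 40 40 40 40 41 40 34 18 11 10 10 19 35 43 43 42
194: 44 44 44 44 42 42 43 43 43 43 43 42 41 40 40 39 39 39 38 38 38 38 39 40 40 40 39 40 41 40 34 19 10 10 10 19 35 43 43 42
195: 44 44 44 44 43 42 42 42 42 43 43 42 41 41 40 40 40 40 39 37 38 39 39 40 40 40 40 40 40 40 34 18 11 10 12 22 35 41 42 42
196: 44 44 44 44 43 43 43 42 42 43 43 42 41 41 40 40 40 39 38 37 38 38 38 39 40 39 39 37 36 35 27 14 10  9 11 23 38 45 45 43
197: 44 44 45 44 43 42 43 42 41 42 42 41 41 40 40 39 37 35 34 32 33 33 32 31 30 29 28 28 27 26 21 12 10  9 15 34 43 45 46 46
198: 43 44 44 43 42 42 40 37 36 35 35 34 32 31 30 29 28 27 26 25 25 26 25 25 24 24 24 24 24 23 19 10 10 10 12 23 36 43 45 46
```

```bash
python3 -m handwheel '[[[-6,0,-5],0,13.7],[[-12,0,-10],0,13.7],[[-18,0,-14],0,13.7],[[-24,0,-18],0,13.7],[[-30,0,-21],0,13.7],[[-36,0,-24],0,13.7],[[-42,0,-27],0,13.7],[[-49,0,-30],0,13.7],[[-49,0,-30],0,13.7]]'
python3 - <<'E'
from sh import *
side(int(g[0])-4,int(g[1])-4,26,34)
E
```

```text
clock: 30.5
tool_pos: [0.5729, 0.143, 0.2506]
tool_rot: [-180.0, -0.0, 174.7]
contact_force: [3.9, 1.4, -15.9]
grip_width: 0.161
finger_force: 16.5
[-19.24911289   1.27635282 250.57021715] [  3.90894883   1.36030546 -15.86080003] [ 0.10965843 -0.63789382 -0.04232878]
grasp px [266.35698354 161.18130878]
262 157
157:  4 11 17 21 26 31 30 25 16 25 36 41 41 42 42 42 42 42 41 42 42 42 40 40 41 42
158:  5  6 10 13 17 20 20 15 12 23 36 41 42 42 42 42 42 42 41 41 42 42 41 40 40 41
159:  8  8  5  7  9 11 11  9 10 26 37 41 42 41 42 42 42 42 42 41 42 42 41 40 40 41
160:  7  5  6  5  7  9 10  7 11 29 39 41 41 41 42 42 42 42 42 41 42 42 42 40 40 41
161:  8  7  6  5  6  7  7  5 13 31 40 42 41 42 42 42 42 42 42 41 41 42 42 41 40 40
162: 10  7  5  5  6  5  7  8 16 33 41 42 42 41 42 42 42 42 42 41 41 42 42 41 40 40
163: 12  8  8  7  5  7  8 16 26 36 41 42 42 42 41 42 42 42 42 42 41 41 42 41 40 40
164: 13 12 12 10  6  7  8 16 31 39 42 42 42 42 41 42 42 42 42 42 41 41 42 42 40 40
165: 14 14 14 11  7  7  7 14 26 37 41 42 42 42 41 42 42 42 42 42 42 41 41 42 41 40
166: 15 16 15 11  7  7  8 12 20 34 41 42
[... 1334 characters left out ...]
 24 24 24 24 24 24 24 24 24 24 26 36
183: 41 36 26 24 24 24 23 24 23 22 20 22 23 24 24 24 24 24 24 24 24 24 24 24 25 35
184: 41 35 25 23 23 23 23 23 23 21 19 20 22 24 24 24 24 24 24 24 24 24 24 23 25 33
185: 41 34 21 19 19 18 18 18 19 19 19 21 23 24 24 24 24 24 24 23 24 23 24 24 25 31
186: 42 34 21 23 26 29 30 33 35 35 30 22 22 23 24 24 24 24 24 24 24 24 24 24 24 30
187: 42 35 26 30 34 33 31 31 31 30 27 24 24 24 24 24 24 24 24 24 24 24 24 24 24 26
188: 41 34 28 26 27 26 26 25 25 25 24 24 24 24 24 24 24 24 24 24 24 24 24 24 24 26
189: 38 35 30 25 24 24 24 24 24 24 24 24 24 24 24 24 23 23 23 24 23 23 23 23 22 24
190: 37 36 34 25 23 23 23 23 23 23 23 23 23 23 22 21 20 19 20 20 18 16 15 15 13 16
```

```bash
python3 -m handwheel '[[[-4,0,-2],0,13.7],[[-8,0,-4],0,13.7],[[-12,0,-6],0,13.7],[[-16,0,-8],0,13.7],[[-20,0,-10],0,13.7],[[-22,0,-13],0,13.7],[[-22,0,-16],0,13.7],[[-22,0,-18],0,13.7],[[-22,0,-18],0,13.7]]'
python3 - <<'E'
from sh import *
side(int(g[0])-6,int(g[1])-6,24,40)
E
```

```text
clock: 31.6
tool_pos: [0.594, 0.1411, 0.2697]
tool_rot: [-180.0, 0.0, 174.8]
contact_force: [0.1, 1.5, -17.8]
grip_width: 0.159
finger_force: 16.3
[  1.8489385    1.2910609  269.70365403] [  0.09563198   1.48497632 -17.82764515] [ 0.17881471  0.01107315 -0.12109891]
grasp px [272.42448076 156.68862892]
266 150
150: 41 35 18  8  9 13 19 26 30 26 16 15 32 41 43 42 41 40 41 42 42 43 43 42
151: 41 35 19 10 18 25 29 32 33 30 22 20 33 41 43 43 41 40 40 41 42 43 43 42
152: 41 35 21 10 14 21 27 33 35 31 22 18 30 39 42 43 42 40 40 41 42 42 42 42
153: 41 35 21  9  9 13 17 21 23 21 15 14 27 38 42 43 42 40 40 41 42 42 42 42
154: 40 35 21  9  7  7  9 11 12 11  9 13 31 40 41 43 42 40 40 41 42 42 42 42
155: 38 35 22  8  5  5  6  8  9  8  8 16 33 40 41 42 42 41 40 40 42 42 42 42
156: 32 34 26  9  5  5  5  8  9  8  7 20 35 41 41 42 42 42 40 40 41 42 42 42
157: 28 33 26 10  5  5  6  7  7  6 11 26 38 41 41 42 43 42 40 40 41 42 42 42
158: 27 33 27 10  4  5  5  5  6  9 19 33 41 42 41 41 42 42 41 40 41 41 42 42
159: 26 33 27 12 10  9  7  7  8 16 32 40 42 42 41 41 42 42 41 40 40 41 42 42
160: 27 36 32 14 1
[... 1591 characters left out ...]
9 41 41
181: 32 30 29 28 27 26 23 21 24 26 26 26 25 25 24 24 24 24 24 24 30 38 42 41
182: 25 25 25 24 24 23 21 21 22 24 24 24 24 24 24 24 24 24 24 24 27 36 41 41
183: 24 24 24 24 24 23 22 21 22 24 24 24 24 24 24 24 24 24 24 24 26 35 41 41
184: 23 23 23 23 23 21 21 21 22 24 24 24 24 24 24 24 24 24 24 24 25 33 40 42
185: 18 18 18 18 19 19 19 20 21 24 24 24 24 24 23 24 24 24 24 24 24 31 38 42
186: 27 29 31 32 35 35 30 22 21 23 24 24 24 24 24 23 24 24 24 24 25 30 38 42
187: 34 33 32 31 31 30 27 24 23 24 24 24 24 24 24 24 24 24 24 24 24 26 35 42
188: 27 26 26 25 25 25 24 24 24 24 24 24 24 24 24 24 24 24 24 24 24 25 35 41
189: 24 24 24 24 24 24 24 24 24 24 24 24 23 23 24 24 24 23 23 23 23 23 32 40
```

```bash
python3 -m handwheel '[[[0,0,1],0,5],[[0,0,3],0,5],[[2,-0.5,6],0,5],[[2,-0.5,15],0,5],[[2,-0.5,30],0,5],[[2,-0.5,45],0,5],[[2,-0.5,60],0,5],[[2,-0.5,74],0,5],[[2,-0.5,84],0,5],[[2,-0.5,90],0,5],[[2,-0.5,90],0,5]]' 40
python3 - <<'E'
from sh import *
side(int(g[0])-6,int(g[1])-2,24,40)
E
```

```text
clock: 32.9
tool_pos: [0.5918, 0.1407, 0.1785]
tool_rot: [-180.0, -0.1, 174.8]
contact_force: [-0.3, -0.7, -1.0]
grip_width: 0.159
finger_force: 41.5
[ -0.25748467   0.71771756 178.5280313 ] [-0.34940335 -0.6636898  -0.9547617 ] [-0.03250901 -0.05199158 -0.01785458]
grasp px [271.97191388 175.50432487]
265 173
173: 39 39 33 19  9 11 14 20 24 25 21 16 25 38 43 43 42 43 43 43 42 41 41 41
174: 38 39 33 19  8  6  8 10 13 13 11 12 27 39 43 43 43 43 43 43 43 42 41 41
175: 36 38 33 21  8  5  5  7  9 10  9 12 30 40 43 43 43 43 43 43 43 42 41 41
176: 36 38 34 22 10  7  4  6  7  7  7 15 33 42 43 43 43 43 43 43 43 43 41 41
177: 36 38 35 24  9  7  6  6  5  7 12 23 36 42 43 43 43 43 43 43 43 43 42 41
178: 36 39 35 24 12 11  8  6  6 12 25 37 42 43 43 44 44 43 43 42 42 43 43 41
179: 36 39 36 27 14 13 10  7  7 12 26 37 42 42 42 42 43 42 39 38 36 39 42 42
180: 36 39 36 27 14 13 10  7  8 12 22 31 34 33 31 30 30 30 29 28 27 33 39 42
181: 30 32 30 22 12 12  9  7  7 10 19 25 26 26 25 24 24 25 25 25 25 30 39 42
182: 25 26 24 18  8  7  6  7  7 10 19 24 25 24 24 24 24 25 24 24 24 27 36 42
183: 24 24 24 19  
[... 1591 characters left out ...]
3 18 20
204: 24 24 24 24 24 24 24 24 24 24 24 24 24 24 24 24 24 19 11 10 10 13 18 20
205: 24 24 24 24 24 24 24 24 24 24 24 24 24 24 24 24 24 20 13 10 10 13 18 20
206: 24 24 24 24 24 24 24 24 24 24 24 24 25 24 24 24 24 21 15 10 11 13 18 21
207: 25 25 24 25 24 24 25 24 25 25 24 24 24 25 24 24 24 21 15 11 11 13 18 20
208: 24 25 24 24 25 24 24 24 24 24 24 24 24 25 25 24 24 22 17 12 11 14 18 20
209: 24 24 24 24 24 24 24 24 24 24 24 24 25 24 24 24 24 24 21 17 18 18 19 20
210: 24 24 24 24 24 24 24 24 24 24 24 24 24 24 24 24 24 24 24 23 23 23 22 21
211: 24 24 24 24 24 24 24 24 24 24 24 24 24 24 24 24 24 24 24 24 25 25 24 21
212: 24 24 24 25 24 24 24 24 24 24 24 24 25 24 24 24 24 25 24 24 24 25 24 23
```

Upright in the slot, with the collar about 5 mm above the plate. I lower it to contact.

```bash
python3 -m handwheel '[[[0,0,1],0,5],[[0,0,2],0,5],[[0,0,3],0,5],[[0,0,4],0,5],[[0,0,5],0,5],[[0,0,5],0,5]]'
```

```text
clock: 33.7
tool_pos: [0.5919, 0.1408, 0.1741]
tool_rot: [-180.0, -0.0, 174.8]
contact_force: [-0.8, -0.8, -0.9]
grip_width: 0.162
finger_force: 41.5
```

```bash
python3 -m handwheel '[[[0,0,0.7],0,5],[[0,0,1.4],0,5],[[0,0,2],0,5],[[0,0,2.5],0,5],[[0,0,2.5],0,5]]'
```

```text
clock: 34.2
tool_pos: [0.5922, 0.1408, 0.1728]
tool_rot: [-180.0, 0.0, 174.8]
contact_force: [-1.4, 0.3, 7.4]
grip_width: 0.158
finger_force: 42.7
```

```bash
python3 -m handwheel '[[[0,0,0],0,14],[[0,0,-0.5],0,14.5],[[0,0,-0.5],0,15.5],[[0,0,-0.5],0,17],[[0,0,-0.5],0,20],[[0,0,-0.5],0,30],[[0,0,-0.5],0,45],[[0,0,-0.5],0,60],[[0,0,-0.5],0,60],[[0,0,-0.5],0,60]]'
python3 -m handwheel '[[[0,0,-10],0,60],[[0,0,-25],0,60],[[0,0,-50],0,60],[[0,0,-85],0,60],[[0,0,-120],0,60],[[0,0,-150],0,60],[[0,0,-180],0,60],[[0,0,-180],0,60]]'
python3 - <<'E'
from sh import *
side(258,150,34,60)
ms=camera_model('scene')
for q in((0,0,210),(0,0,135),(0,0,30),(0,19,30)):print(q,proj(md,W(O,q))[0],proj(ms,W(O,q))[0])
a=np.mean([camera('scene').astype(float) for _ in range(4)],0).mean(2)
print('\n'.join('%3d: '%(160+i)+' '.join('%2d'%(x/4) for x in r) for i,r in enumerate(a[160:200,314:344])))
print('clip');print('\n'.join(' '.join('%2d'%(x/4) for x in r) for r in a[245:261,194:210]))
E
```

```text
clock: 35.2
tool_pos: [0.592, 0.1408, 0.1723]
tool_rot: [-180.0, -0.0, 174.8]
contact_force: [-0.0, 0.8, 0.7]
grip_width: 0.699
finger_force: 0.0
clock: 36.0
tool_pos: [0.5944, 0.1412, 0.3583]
tool_rot: [179.9, 0.5, 174.8]
contact_force: [0.2, 0.9, 0.5]
grip_width: 0.697
finger_force: 0.0
[  2.2678113    1.37316429 358.32089813] [0.15477578 0.87308306 0.48804892] [-0.00452862 -0.01071627 -0.03096432]
grasp px [272.42538841 136.59252578]
258 150
150: 39 38 38 38 39 40 41 41 41 41 41 41 41 41 41 41 41 41 41 42 41 42 42 42 40 40 40 41 42 42 42 42 41 42
151: 39 38 38 38 39 40 40 41 41 41 41 41 41 41 42 42 41 42 42 42 41 42 42 42 41 39 40 41 42 42 43 42 41 42
152: 39 38 38 37 38 39 40 41 41 41 41 41 41 41 41 41 42 41 41 42 41 42 42 43 41 39 40 41 41 42 42 42 42 41
153: 39 39 38 36 36 39 40 40 41 41 41 41 41 41 41 41 41 41 41 42 42 41 42 43 41 40 40 41 41 42 42 42 41 41
154: 39 39 38 35 35 37 37 38 40 41 41 41 41 41 41 41 41 42 42 41 42 41 41 42 42 40 40 40 41 41 42 42 42 41
155: 39 38 36 34 34 35 35 36 39 40 41 41 41 41 41 41 41 41 41 42 41 41 41 42 42 41 39 40 41 42 42 42 42 41
156: 39 3
[... 9912 characters left out ...]
8 28 27 28 28 28 27 26 22 22
22 22 22 24 29 31 23 23 23 24 26 27 29 27 22 22
22 22 22 25 32 28 21 21 21 21 22 24 31 25 22 22
22 22 22 24 31 24 22 22 21 22 21 25 31 22 22 22
22 22 21 25 30 21 21 22 21 21 23 26 31 21 22 22
22 22 22 27 30 20 21 21 22 21 23 29 30 20 21 22
22 22 24 29 31 22 22 22 22 22 26 33 31 22 22 22
21 22 27 31 30 27 28 28 28 29 31 34 30 22 22 22
22 25 31 27 24 24 26 27 27 27 29 30 30 20 22 22
23 27 31 21 21 22 23 22 22 21 22 26 30 20 22 22
25 31 30 21 21 21 22 22 21 21 21 24 30 21 22 22
24 30 32 25 22 22 22 22 21 23 24 28 28 20 22 22
22 26 32 29 22 22 22 22 24 28 29 30 23 21 22 22
21 21 27 25 21 21 22 22 24 28 28 25 22 22 22 22
21 21 21 19 20 22 22 22 21 21 21 22 22 22 22 22
```

The pick hangs upright in the slot: handle vertical at side column 271, collar on the plate, toe below. The gripper is clear and the clip is lying in the tray, so I hand in.

```bash
python3 -c "
from rig import *
print(get_state()['clock']);print(hand_in())"
```

```text
36.4
the job is handed in; nothing more can be done
None
```

The job is handed in at 36.4 s: the clip, touched only by the pick, came off the axle and lies in the tray, though it fell the last stretch off the toe; the pick hangs upright in its rack slot, released, after a bump on the rack plate (about 23 N on the pick).

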